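Comb leaves for the clamp screws

ROBOT

A 6-joint arm with a two-finger parallel gripper is mounted at the origin on the work surface. World frame = base frame: x ahead of the robot, y to its left, z up, the work surface at z = 0. Lengths are in m, angles in degrees, forces in N, time in s.
With the tool pointing down it reaches from about 0.375 to 0.9 m from the base axis. Payload 3.1 kg.
Tool frame: the origin (TCP) lies on the centre line of the jaws, within the pads' length; the fingertips stand 25 mm ahead of it and the grasp point (between the pads) lies 6 mm ahead of it; z points along the fingers, y is the line along which they close (so a half turn about z gives the same grasp; the last joint's range is limited). The gripper opens to 87 mm and grips with 3 to 60 N. Pads are 19 mm wide; open, the fingers measure 117 mm over their backs; the gripper's body (75 mm by 190 mm) begins 51 mm behind the grasp point.
Start: joints at [-80.071, 30.224, 82.088, -0, 67.689, -10.227], TCP at [0.215, -0.587, 0.223] pointing down, gripper open.
Joint ranges: [-176.69, 176.69], [-43.24, 126.21], [12.49, 139.97], [-82, 262], [0, 151.66], [-163.58, 163.58]. Speed limits (degrees/s): [159.86, 159.86, 180, 180, 180, 180].

INTERFACE

Orientations are given as a 3x3 rotation matrix whose columns are the frame's x, y, z axes.
In Python, from rig import bot, cams, models gives the robot as it stands. The module is installed in compiled form; this text tells all that it offers.
- The arm moves only by the shell command python3 -m handwheel 'ROWS' [OPENING]. ROWS is JSON, a list of rows, each a list of 6 numbers: the shift along the world's x, y, z each as a share of 1 m, from -1 to 1, then the turn, a rotation vector about the world's x, y, z each as a share of 2 rad, from -1 to 1. In form: [[dx, dy, dz, wx, wy, wz], ...]. A call has exactly 8 rows; each row is the pose to reach, as a shift and turn from the pose commanded when the call began; what a row does not reach only later rows make up. A row lasts 1/12 s, in which the tool goes at most 41.7 mm and 7.16 degrees, less where a joint would pass 70% of its speed; a pose out of reach is approached as far as the arm can. A call with a number of a shift or a turn outside -1 to 1 is refused whole. A call with a gripper value outside its range is refused whole. OPENING is the opening, from -1 (shut) to 1 (fully open), so that 0 is half open, set as the call begins (- or left out, the last holds). The fingers move at their own pace and stop on an object; the grip force is fixed at half the most. Time passes only in rows, so rows that repeat a pose let the fingers close, or fill a call up. It gives the time, the measured TCP pose, the force, the opening and the grip force at its end, in the units of the state.
- bot.read_state(): the state, without advancing time (a new reading comes with each control period).
- cams.capture(name): name is "scene" or "top"; returns (picture, depth): 384x512x3 uint8, blue, green, red; 384x512 float32, m along the optical axis (not along the pixel's ray), 0 where there is no reading.
- cams.calibration(name): a dict with "mtx" (3x3 intrinsics, pixels), "dist_coeffs" ([k1, k2, p1, p2, k3] as OpenCV has them; the pictures are not rectified), "R" (3x3) and "t" (3): a world point X has camera coordinates R X + t. Camera axes: x right, y down, z forward; pixel columns grow to the right and rows downward; lengths in m; the calibration is good to about 2 mm. A picture is of the moment at which its call begins. calibration takes no time and is no camera call.
- bot.hand_in(): hands the job in; it is judged then, once.
Trained networks look in the newest picture that a camera, given by its name, has taken for a name from the list of things; names that differ only in an ending like _2 or _b are one class to them, and where a whole thing is asked for, a point or a joint stands for the part that bears it (a point fixed in the world has none). Each returns a list of dicts, best first, with "conf" (0 to 1); they miss things now and then, are a little off and sometimes report something else, mostly with a low value. They report only what shows in the picture. A call takes as long as a camera call. They do not tell look-alikes from the thing itself.
- models.spot_in(query, camera): "position" ([column, row] in pixels, amid what is visible of it).
- models.tip_of(query, camera): "position" ([column, row] in pixels: a listed point, or the origin of a listed thing).
The state is a dict: "time_s": time; "joint_positions": joint angles; "qvel": joint speeds; "tau": joint torques, N m; "position": TCP position; "tcp_rot": TCP orientation; "force": force on the tool from outside, world axes, zero at the start; "moment": the same for the moment, N m; "opening": opening from 0.0 (shut) to 1.0 (fully open); "grasp_force": force on a finger pad.
Only numpy, scipy, OpenCV 4.12 (cv2) and the standard library are available. Lean on these libraries where they do the work, as an engineer would, in place of code of your own. Each camera call takes 0.05 s, during which the arm holds its last target. There are 200 camera calls.

TASK

Check the threads of the steriliser's clamp screws: on the gauge case swing the brass keeper aside, then draw the bolt, then slide the cover fully open. Take out a comb leaf of the matching pitch for every screw on the counter, push its teeth fully home in the thread near the middle of the screw so that it sits square with its foot flat on the counter, and leave it there for the inspector. Leave spare leaves upright in the case, and at the end slide the cover fully shut, push the bolt home and swing the keeper back in line behind it; do not disturb the bottle, film roll or jug.

Things in the scene. Friction and masses are not known exactly. Their poses are not given: they have to be found in the camera images.
- case: steel case, fixed: box 160 (x) x 210 (y) mm, inner floor 5 mm and wall tops 62 mm up, walls 5 mm, a rail 12 mm wide and high along the inside of each y wall; in it four leaves, teeth towards +x, in two rows of two (72 mm apart in x, 80 in y); sliding cover. On its +y end a lock block (y 105 to 165, x -58 to 102 mm, top 62 mm) carries keeper and bolt in one line along x at y = 135. Origin: centre of the underside
- keeper (a joint): angle (rad) of the flat brass keeper bar, pivoted about a vertical axis at its robot-side end: 0 shut (props the bolt's end so the bolt cannot be drawn), grows to 1.5 as its free end swings towards the case's +y, away from the box; the bolt is free to be drawn at 1.05 or more; swings back to 0 only with the bolt within 5 mm of home. Light friction (about 1 N at the knob), stays where left
- keeper_knob (a point): centre of the top of the keeper's upright round knob, 16 mm diameter, 36 mm tall above the bar, 45 mm from the pivot, fixed on the bar and turning with it (a hard pinch resists the swing); top 119 mm above the counter
- keeper_pivot (a point): point on the keeper's pivot axis, at the height of the bar's top, 83 mm above the counter
- bolt (a joint): how far (m) the steel bolt is drawn towards the case's -x: 0 shut (its nose holds the cover's lug), 0.032 fully drawn; the cover is free at 0.024 or more; goes home only with the cover within 5 mm of shut. About 2 N friction, stays where left
- bolt_knob (a point): centre of the top of the bolt's upright round knob, 16 mm diameter, 36 mm tall above the bolt, top 119 mm above the counter; 62 mm from the keeper's knob when both are shut
- cover (a joint): how far (m) the sliding cover is moved towards the case's -y: 0 shut, 0.215 fully open. About 2 N friction, stays where left. Its plate is 5 mm thick, top 69 mm above the counter; a lug on it (top 83 mm) trails 55 mm behind its +y edge at x = 82 mm
- cover_grip (a point): centre of the top of the cover's black grip rib, 40 mm (x) x 12 mm (y), 36 mm tall above the plate, top 105 mm above the counter; moves with the cover
- leaf_coarse_1: coarse thread comb leaf: 4 teeth at 16 mm pitch, on an aluminium foot 44 (x) x 68 x 15.5 mm; the 5 mm thick leaf lies on it and sticks out at +x, where its pointed teeth form a row along y, tips 34 mm from the origin; grip rib 12 mm wide (y), x -16 to +12 mm, top 56 mm up. Origin: centre of the foot's underside, z up. 0.12 kg. Fits the coarse screws only
- leaf_coarse_1_teeth (a point): middle of the row of tooth tips of leaf_coarse_1, at leaf (34, 0, 18) mm, between the two middle teeth
- leaf_coarse_2: coarse thread comb leaf: 4 teeth at 16 mm pitch, on an aluminium foot 44 (x) x 68 x 15.5 mm; the 5 mm thick leaf lies on it and sticks out at +x, where its pointed teeth form a row along y, tips 34 mm from the origin; grip rib 12 mm wide (y), x -16 to +12 mm, top 56 mm up. Origin: centre of the foot's underside, z up. 0.12 kg. Fits the coarse screws only
- leaf_coarse_2_teeth (a point): middle of the row of tooth tips of leaf_coarse_2, at leaf (34, 0, 18) mm, between the two middle teeth
- leaf_fine_1: fine thread comb leaf: 6 teeth at 10 mm pitch, on an aluminium foot 44 (x) x 68 x 15.5 mm; the 5 mm thick leaf lies on it and sticks out at +x, where its pointed teeth form a row along y, tips 34 mm from the origin; grip rib 12 mm wide (y), x -16 to +12 mm, top 56 mm up. Origin: centre of the foot's underside, z up. 0.12 kg. Fits the fine screws only
- leaf_fine_1_teeth (a point): middle of the row of tooth tips of leaf_fine_1, at leaf (34, 0, 18) mm, between the two middle teeth
- leaf_fine_2: fine thread comb leaf: 6 teeth at 10 mm pitch, on an aluminium foot 44 (x) x 68 x 15.5 mm; the 5 mm thick leaf lies on it and sticks out at +x, where its pointed teeth form a row along y, tips 34 mm from the origin; grip rib 12 mm wide (y), x -16 to +12 mm, top 56 mm up. Origin: centre of the foot's underside, z up. 0.12 kg. Fits the fine screws only
- leaf_fine_2_teeth (a point): middle of the row of tooth tips of leaf_fine_2, at leaf (34, 0, 18) mm, between the two middle teeth
- screw_coarse_1: steel clamp screw lying in two end blocks (50 x 24 x 36 mm), 2.5 kg in all, slides if pushed over 15 N. Axis along y, 18 mm above the counter; crest diameter 32 mm. Origin: on the counter under mid-thread; -x side faces the robot; may be absent. V-grooves at 16 mm pitch over 112 mm (coarse); seated tooth tips lie 9.5 mm from the axis; a leaf centred at y = 0 or 16 mm aside meets grooves, half a pitch off it meets crests
- screw_coarse_2: steel clamp screw lying in two end blocks (50 x 24 x 36 mm), 2.5 kg in all, slides if pushed over 15 N. Axis along y, 18 mm above the counter; crest diameter 32 mm. Origin: on the counter under mid-thread; -x side faces the robot; may be absent. V-grooves at 16 mm pitch over 112 mm (coarse); seated tooth tips lie 9.5 mm from the axis; a leaf centred at y = 0 or 16 mm aside meets grooves, half a pitch off it meets crests
- screw_fine_1: steel clamp screw lying in two end blocks (50 x 24 x 36 mm), 2.5 kg in all, slides if pushed over 15 N. Axis along y, 18 mm above the counter; crest diameter 32 mm. Origin: on the counter under mid-thread; -x side faces the robot; may be absent. V-grooves at 10 mm pitch over 110 mm (fine); seated tooth tips lie 12.5 mm from the axis; a leaf centred at y = 0 or 10 mm aside meets grooves, half a pitch off it meets crests
- screw_fine_2: steel clamp screw lying in two end blocks (50 x 24 x 36 mm), 2.5 kg in all, slides if pushed over 15 N. Axis along y, 18 mm above the counter; crest diameter 32 mm. Origin: on the counter under mid-thread; -x side faces the robot; may be absent. V-grooves at 10 mm pitch over 110 mm (fine); seated tooth tips lie 12.5 mm from the axis; a leaf centred at y = 0 or 10 mm aside meets grooves, half a pitch off it meets crests
- spray: spray bottle, 68 mm diameter; origin at the centre of its base. Bystander, leave it alone
- roll: upright roll of blue film, 100 mm diameter, 85 mm tall; origin at the centre of its base. Bystander, leave it alone
- jug: blue water jug, 124 mm diameter, 178 mm tall; origin at the centre of its base. Bystander, leave it alone
Things that resemble listed ones, but are neither listed nor needed, are in the scene too. What is shaped like the screw_coarse_2 but blue or purple is not meant. What is shaped like the screw_fine_1 but pink or red is not meant.

How it is judged (in metres and radians):
On the way, in this order (a step that is already met when the one before it is completed fails the run):
1. the keeper is swung aside (value of joint keeper above 1.05 rad), for 0.1 s.
2. the bolt is drawn (value of joint bolt above 0.024 m), for 0.1 s.
3. the cover is slid open (value of joint cover above 0.19 m), for 0.2 s.
At the end, for the whole second after the job is handed in: In each screw present a leaf of its pitch sits with tooth tips within 1.8 mm of fully home, within 22 mm of the thread's middle, square within 0.06 rad, upright 0.05 rad; others upright in the case; cover shut within 7 mm, bolt 5 mm, keeper 0.12 rad; leaves at rest ((((x of leaf_coarse_1_teeth in the frame of screw_coarse_1 between -0.0113 and -0.0075 m or x of leaf_coarse_1_teeth in the frame of screw_coarse_1 between 0.0075 and 0.0113 m) and y of leaf_coarse_1_teeth in the frame of screw_coarse_1 between -0.022 and 0.022 m and z of leaf_coarse_1_teeth in the frame of screw_coarse_1 between 0.016 and 0.02 m and angle between the x axis of leaf_coarse_1 and the x axis of screw_coarse_1, either way round below 0.06 rad and angle between leaf_coarse_1's own z axis and vertical below 0.05 rad) or ((x of leaf_coarse_2_teeth in the frame of screw_coarse_1 between -0.0113 and -0.0075 m or x of leaf_coarse_2_teeth in the frame of screw_coarse_1 between 0.0075 and 0.0113 m) and y of leaf_coarse_2_teeth in the frame of screw_coarse_1 between -0.022 and 0.022 m and z of leaf_coarse_2_teeth in the frame of screw_coarse_1 between 0.016 and 0.02 m and angle between the x axis of leaf_coarse_2 and the x axis of screw_coarse_1, either way round below 0.06 rad and angle between leaf_coarse_2's own z axis and vertical below 0.05 rad)) and (((x of leaf_coarse_1_teeth in the frame of screw_coarse_2 between -0.0113 and -0.0075 m or x of leaf_coarse_1_teeth in the frame of screw_coarse_2 between 0.0075 and 0.0113 m) and y of leaf_coarse_1_teeth in the frame of screw_coarse_2 between -0.022 and 0.022 m and z of leaf_coarse_1_teeth in the frame of screw_coarse_2 between 0.016 and 0.02 m and angle between the x axis of leaf_coarse_1 and the x axis of screw_coarse_2, either way round below 0.06 rad and angle between leaf_coarse_1's own z axis and vertical below 0.05 rad) or ((x of leaf_coarse_2_teeth in the frame of screw_coarse_2 between -0.0113 and -0.0075 m or x of leaf_coarse_2_teeth in the frame of screw_coarse_2 between 0.0075 and 0.0113 m) and y of leaf_coarse_2_teeth in the frame of screw_coarse_2 between -0.022 and 0.022 m and z of leaf_coarse_2_teeth in the frame of screw_coarse_2 between 0.016 and 0.02 m and angle between the x axis of leaf_coarse_2 and the x axis of screw_coarse_2, either way round below 0.06 rad and angle between leaf_coarse_2's own z axis and vertical below 0.05 rad)) and (((x of leaf_fine_1_teeth in the frame of screw_fine_1 between -0.0143 and -0.0105 m or x of leaf_fine_1_teeth in the frame of screw_fine_1 between 0.0105 and 0.0143 m) and y of leaf_fine_1_teeth in the frame of screw_fine_1 between -0.022 and 0.022 m and z of leaf_fine_1_teeth in the frame of screw_fine_1 between 0.016 and 0.02 m and angle between the x axis of leaf_fine_1 and the x axis of screw_fine_1, either way round below 0.06 rad and angle between leaf_fine_1's own z axis and vertical below 0.05 rad) or ((x of leaf_fine_2_teeth in the frame of screw_fine_1 between -0.0143 and -0.0105 m or x of leaf_fine_2_teeth in the frame of screw_fine_1 between 0.0105 and 0.0143 m) and y of leaf_fine_2_teeth in the frame of screw_fine_1 between -0.022 and 0.022 m and z of leaf_fine_2_teeth in the frame of screw_fine_1 between 0.016 and 0.02 m and angle between the x axis of leaf_fine_2 and the x axis of screw_fine_1, either way round below 0.06 rad and angle between leaf_fine_2's own z axis and vertical below 0.05 rad)) and (((x of leaf_fine_1_teeth in the frame of screw_fine_2 between -0.0143 and -0.0105 m or x of leaf_fine_1_teeth in the frame of screw_fine_2 between 0.0105 and 0.0143 m) and y of leaf_fine_1_teeth in the frame of screw_fine_2 between -0.022 and 0.022 m and z of leaf_fine_1_teeth in the frame of screw_fine_2 between 0.016 and 0.02 m and angle between the x axis of leaf_fine_1 and the x axis of screw_fine_2, either way round below 0.06 rad and angle between leaf_fine_1's own z axis and vertical below 0.05 rad) or ((x of leaf_fine_2_teeth in the frame of screw_fine_2 between -0.0143 and -0.0105 m or x of leaf_fine_2_teeth in the frame of screw_fine_2 between 0.0105 and 0.0143 m) and y of leaf_fine_2_teeth in the frame of screw_fine_2 between -0.022 and 0.022 m and z of leaf_fine_2_teeth in the frame of screw_fine_2 between 0.016 and 0.02 m and angle between the x axis of leaf_fine_2 and the x axis of screw_fine_2, either way round below 0.06 rad and angle between leaf_fine_2's own z axis and vertical below 0.05 rad)) and ((x of leaf_coarse_1 in the frame of case between -0.075 and 0.075 m and y of leaf_coarse_1 in the frame of case between -0.1 and 0.1 m and z of leaf_coarse_1 in the frame of case between -0.01 and 0.03 m and angle between leaf_coarse_1's own z axis and vertical below 0.1 rad) or ((x of leaf_coarse_1_teeth in the frame of screw_coarse_1 between -0.0113 and -0.0075 m or x of leaf_coarse_1_teeth in the frame of screw_coarse_1 between 0.0075 and 0.0113 m) and y of leaf_coarse_1_teeth in the frame of screw_coarse_1 between -0.022 and 0.022 m and z of leaf_coarse_1_teeth in the frame of screw_coarse_1 between 0.016 and 0.02 m and angle between the x axis of leaf_coarse_1 and the x axis of screw_coarse_1, either way round below 0.06 rad and angle between leaf_coarse_1's own z axis and vertical below 0.05 rad) or ((x of leaf_coarse_1_teeth in the frame of screw_coarse_2 between -0.0113 and -0.0075 m or x of leaf_coarse_1_teeth in the frame of screw_coarse_2 between 0.0075 and 0.0113 m) and y of leaf_coarse_1_teeth in the frame of screw_coarse_2 between -0.022 and 0.022 m and z of leaf_coarse_1_teeth in the frame of screw_coarse_2 between 0.016 and 0.02 m and angle between the x axis of leaf_coarse_1 and the x axis of screw_coarse_2, either way round below 0.06 rad and angle between leaf_coarse_1's own z axis and vertical below 0.05 rad)) and ((x of leaf_coarse_2 in the frame of case between -0.075 and 0.075 m and y of leaf_coarse_2 in the frame of case between -0.1 and 0.1 m and z of leaf_coarse_2 in the frame of case between -0.01 and 0.03 m and angle between leaf_coarse_2's own z axis and vertical below 0.1 rad) or ((x of leaf_coarse_2_teeth in the frame of screw_coarse_1 between -0.0113 and -0.0075 m or x of leaf_coarse_2_teeth in the frame of screw_coarse_1 between 0.0075 and 0.0113 m) and y of leaf_coarse_2_teeth in the frame of screw_coarse_1 between -0.022 and 0.022 m and z of leaf_coarse_2_teeth in the frame of screw_coarse_1 between 0.016 and 0.02 m and angle between the x axis of leaf_coarse_2 and the x axis of screw_coarse_1, either way round below 0.06 rad and angle between leaf_coarse_2's own z axis and vertical below 0.05 rad) or ((x of leaf_coarse_2_teeth in the frame of screw_coarse_2 between -0.0113 and -0.0075 m or x of leaf_coarse_2_teeth in the frame of screw_coarse_2 between 0.0075 and 0.0113 m) and y of leaf_coarse_2_teeth in the frame of screw_coarse_2 between -0.022 and 0.022 m and z of leaf_coarse_2_teeth in the frame of screw_coarse_2 between 0.016 and 0.02 m and angle between the x axis of leaf_coarse_2 and the x axis of screw_coarse_2, either way round below 0.06 rad and angle between leaf_coarse_2's own z axis and vertical below 0.05 rad)) and ((x of leaf_fine_1 in the frame of case between -0.075 and 0.075 m and y of leaf_fine_1 in the frame of case between -0.1 and 0.1 m and z of leaf_fine_1 in the frame of case between -0.01 and 0.03 m and angle between leaf_fine_1's own z axis and vertical below 0.1 rad) or ((x of leaf_fine_1_teeth in the frame of screw_fine_1 between -0.0143 and -0.0105 m or x of leaf_fine_1_teeth in the frame of screw_fine_1 between 0.0105 and 0.0143 m) and y of leaf_fine_1_teeth in the frame of screw_fine_1 between -0.022 and 0.022 m and z of leaf_fine_1_teeth in the frame of screw_fine_1 between 0.016 and 0.02 m and angle between the x axis of leaf_fine_1 and the x axis of screw_fine_1, either way round below 0.06 rad and angle between leaf_fine_1's own z axis and vertical below 0.05 rad) or ((x of leaf_fine_1_teeth in the frame of screw_fine_2 between -0.0143 and -0.0105 m or x of leaf_fine_1_teeth in the frame of screw_fine_2 between 0.0105 and 0.0143 m) and y of leaf_fine_1_teeth in the frame of screw_fine_2 between -0.022 and 0.022 m and z of leaf_fine_1_teeth in the frame of screw_fine_2 between 0.016 and 0.02 m and angle between the x axis of leaf_fine_1 and the x axis of screw_fine_2, either way round below 0.06 rad and angle between leaf_fine_1's own z axis and vertical below 0.05 rad)) and ((x of leaf_fine_2 in the frame of case between -0.075 and 0.075 m and y of leaf_fine_2 in the frame of case between -0.1 and 0.1 m and z of leaf_fine_2 in the frame of case between -0.01 and 0.03 m and angle between leaf_fine_2's own z axis and vertical below 0.1 rad) or ((x of leaf_fine_2_teeth in the frame of screw_fine_1 between -0.0143 and -0.0105 m or x of leaf_fine_2_teeth in the frame of screw_fine_1 between 0.0105 and 0.0143 m) and y of leaf_fine_2_teeth in the frame of screw_fine_1 between -0.022 and 0.022 m and z of leaf_fine_2_teeth in the frame of screw_fine_1 between 0.016 and 0.02 m and angle between the x axis of leaf_fine_2 and the x axis of screw_fine_1, either way round below 0.06 rad and angle between leaf_fine_2's own z axis and vertical below 0.05 rad) or ((x of leaf_fine_2_teeth in the frame of screw_fine_2 between -0.0143 and -0.0105 m or x of leaf_fine_2_teeth in the frame of screw_fine_2 between 0.0105 and 0.0143 m) and y of leaf_fine_2_teeth in the frame of screw_fine_2 between -0.022 and 0.022 m and z of leaf_fine_2_teeth in the frame of screw_fine_2 between 0.016 and 0.02 m and angle between the x axis of leaf_fine_2 and the x axis of screw_fine_2, either way round below 0.06 rad and angle between leaf_fine_2's own z axis and vertical below 0.05 rad)) and linear speed of each of leaf_coarse_1, leaf_coarse_2, leaf_fine_1, leaf_fine_2 below 0.02 m/s and value of joint cover below 0.007 m and value of joint bolt below 0.005 m and value of joint keeper below 0.12 rad); the robot touches nothing.
It fails at once if the spray is disturbed (moved 25 mm or tipped) (distance of spray from where it was at the start of the episode above 0.025 m or angle between spray's own z axis and vertical above 0.4 rad).
It fails at once if the roll is disturbed (moved 25 mm or tipped) (distance of roll from where it was at the start of the episode above 0.025 m or angle between roll's own z axis and vertical above 0.4 rad).
It fails at once if the jug is disturbed (moved 25 mm or tipped) (distance of jug from where it was at the start of the episode above 0.025 m or angle between jug's own z axis and vertical above 0.4 rad).
Of screw_coarse_1, screw_coarse_2, screw_fine_1, screw_fine_2 only 3 to 4 are there at a start; the rules pass over those that are not, and their reading is None.
At some moment in a run one of leaf_coarse_1, leaf_coarse_2, leaf_fine_1, leaf_fine_2 may be knocked a few centimetres aside while the robot is not near it.
It also fails if it takes over 210 s, if anything falls off the work surface, if the arm or the gripper's body presses on something with over 40 N, if the wrist force passes 120 N, or if a joint passes its speed limit or range.

## Working session

There is one attempt and no reset: what is moved stays moved. The work goes in short steps, Python scripts to look and compute and a shell command to move; the robot and the scene stay as the last step left them, time stands still between calls to the robot, and variables do not carry over. Pictures are saved under pics/ and viewed, at most 14 in all, crops included, and the job is handed in when it is done.

```bash
mkdir -p pics
cat > h.py <<'E'
import numpy as np, cv2
from rig import bot, cams, models
def cap(n,save=None):
    p,d=cams.capture(n)
    if save: cv2.imwrite('pics/'+save,p)
    return p,d
def ray(n,uv):
    c=cams.calibration(n); K=np.array(c['mtx']);D=np.array(c['dist_coeffs']);R=np.array(c['R']);t=np.array(c['t'])
    q=cv2.undistortPoints(np.array(uv,float).reshape(-1,1,2),K,D)[:,0]
    d=np.c_[q,np.ones(len(q))]@R
    return -R.T@t,d
def atz(n,uv,z):
    o,d=ray(n,uv); return o+d*((np.asarray(z)-o[2])/d[:,2])[:,None]
def bydepth(n,uv,dep):
    o,d=ray(n,uv); uv=np.round(np.array(uv)).astype(int).reshape(-1,2)
    return o+d*np.array([dep[v,u] for u,v in uv])[:,None]
def proj(n,X):
    c=cams.calibration(n)
    return cv2.projectPoints(np.array(X,float).reshape(-1,1,3),cv2.Rodrigues(np.array(c['R']))[0],np.array(c['t']),np.array(c['mtx']),np.array(c['dist_coeffs']))[0][:,0]
def tri(u1,u2):
    a,b=ray('scene',[u1]);c,d=ray('top',[u2]);b=b[0]/np.linalg.norm(b[0]);d=d[0]/np.linalg.norm(d[0])
    s=np.linalg.lstsq(np.c_[b,-d],c-a,rcond=None)[0]; p=a+s[0]*b;q=c+s[1]*d
    return (p+q)/2,np.linalg.norm(p-q)
E
python3 - <<'E'
from h import *
np.set_printoptions(precision=3,suppress=True)
D={}
for n in('scene','top'):
    p,d=cap(n,n+'0.png'); np.save(n+'0.npy',d)
    c=cams.calibration(n); print(n,-np.array(c['R']).T@c['t'],np.array(c['mtx'])[0,0])
    for q in ['keeper_knob','keeper_pivot','bolt_knob','cover_grip','case','screw_coarse_1','screw_fine_1','spray','roll','jug']:
        r=models.tip_of(q,n)
        for e in r[:4]:
            if e['conf']>.2: print(q,np.round(e['position'],1),round(e['conf'],2),bydepth(n,[e['position']],d)[0])
print(bot.read_state()['time_s'])
E
```

```text
scene [1.155 0.209 1.122] 423.62596918319696
keeper_knob [181.2 161.8] 0.42 [ 0.502 -0.146  0.081]
keeper_pivot [185.6 158. ] 0.43 [ 0.489 -0.135  0.084]
bolt_knob [172.9 181.5] 0.56 [ 0.594 -0.138  0.118]
cover_grip [153.  161.8] 0.79 [ 0.532 -0.22   0.104]
case [146.  183.1] 0.62 [ 0.586 -0.232  0.068]
screw_coarse_1 [326.5 199.5] 0.8 [0.516 0.298 0.019]
screw_coarse_1 [395.4 225.6] 0.8 [0.574 0.501 0.033]
screw_coarse_1 [367.  159.1] 0.6 [0.349 0.41  0.022]
screw_fine_1 [237.4 240.7] 0.96 [0.699 0.065 0.029]
screw_fine_1 [182.2 115.6] 0.95 [ 0.287 -0.212  0.029]
screw_fine_1 [309.  250.4] 0.6 [0.692 0.265 0.031]
screw_fine_1 [184.1 155.1] 0.49 [ 0.426 -0.17   0.002]
spray [119.6 236.4] 0.63 [ 0.756 -0.261  0.046]
roll [188.1 267. ] 0.62 [ 0.818 -0.038  0.084]
roll [180.6 163.8] 0.53 [ 0.534 -0.132  0.12 ]
jug [252.2 278.7] 0.82 [0.835 0.135 0.137]
top [0.388 0.098 1.67 ] 467.8868753003397
keeper_knob [318.4 196.3] 0.64 [ 0.535 -0.135  0.119]
bolt_knob [315.9 179.4] 0.43 [ 0.592 -0.127  0.118]
cover_grip [339.8 200.1] 0.87 [ 0.526 -0.212  0.094]
case [353.2 201.2] 0.68 [ 0.524 -0.264  0.068]
screw_coarse_1 [156.2 256.3] 0.96 [0.328 0.417 0.033]
screw_coarse_1 [187.5 204.3] 0.73 [0.511 0.313 0.027]
screw_coarse_1 [133.  188.3] 0.6 [0.565 0.507 0.034]
screw_fine_1 [246.3 225.9] 0.97 [0.437 0.105 0.027]
screw_fine_1 [201.9 160.9] 0.85 [0.666 0.265 0.029]
screw_fine_1 [260.7 157.9] 0.8 [0.678 0.056 0.033]
screw_fine_1 [340.1 273.3] 0.8 [ 0.275 -0.224  0.03 ]
spray [358.1 143.2] 0.97 [ 0.718 -0.272  0.117]
roll [293.6 129.3] 0.8 [ 0.77  -0.055  0.086]
jug [240.  128.4] 0.72 [0.759 0.129 0.139]
jug [342.5 200.7] 0.51 [ 0.523 -0.219  0.106]
1.1
```

```bash
python3 -c "
import cv2
for n in('scene','top'):
    cv2.imwrite(f'pics/{n}0b.png',cv2.resize(cv2.imread(f'pics/{n}0.png'),(800,600),interpolation=cv2.INTER_CUBIC))"
```

```text
(no output)
```

View pics/scene0b.png

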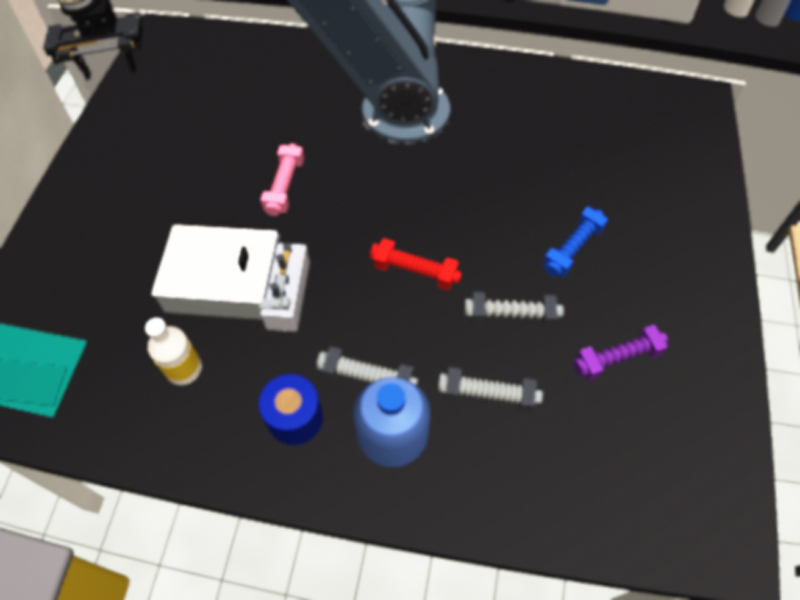

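View pics/top0b.png

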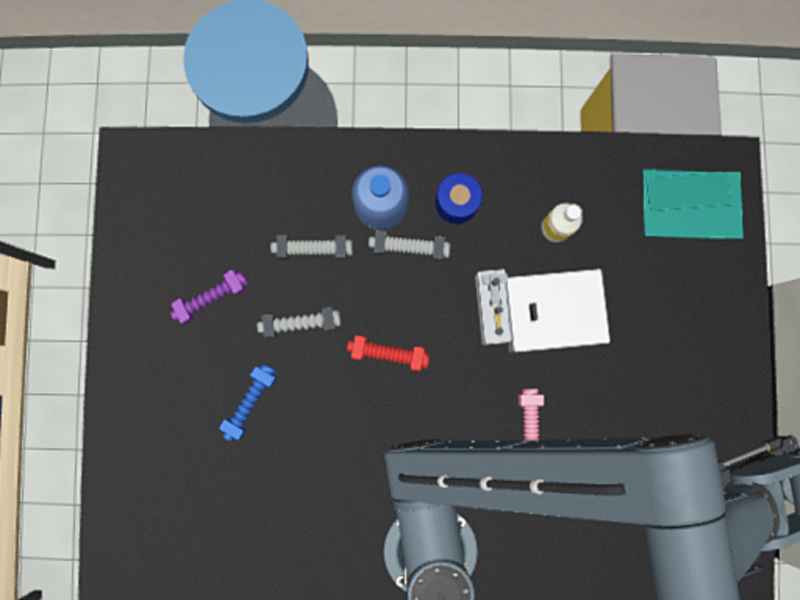

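The scene shows the case in the right centre of the top view (white cover, lock block at 495,305). There are three steel screws: coarse at (300,323), fine at (312,247) and fine at (410,245), the last beside the jug. Next I measure the geometry from the depth images.

```bash
cat >> h.py <<'E'
def cloud(n,d):
    v,u=np.nonzero(d>0); uv=np.c_[u,v]; o,r=ray(n,uv)
    return o+r*d[v,u][:,None],uv
E
python3 - <<'E'
from h import *
np.set_printoptions(precision=4,suppress=True)
for n in('top','scene'):
    d=np.load(n+'0.npy'); P,uv=cloud(n,d); img=cv2.imread(f'pics/{n}0.png')
    t=(np.abs(P[:,2])<.02)&(abs(P[:,0]-.5)<.2)&(abs(P[:,1]-.2)<.3); print(n,'table z',np.median(P[t,2]),P[t,2].std())
    for nm,c in (('coarse',(.512,.31)),('fineA',(.667,.265)),('fineB',(.678,.056))):
        m=(np.hypot(P[:,0]-c[0],P[:,1]-c[1])<.115)&(P[:,2]>.012)&(P[:,2]<.045)&(img[uv[:,1],uv[:,0]].max(1).astype(int)-img[uv[:,1],uv[:,0]].min(1)<60)
        Q=P[m]; w,V=np.linalg.eigh(np.cov(Q[:,:2].T)); a=V[:,1]*np.sign(V[1,1]); yaw=np.arctan2(-a[0],a[1])
        s=(Q[:,:2]-c)@a; tt=(Q[:,:2]-c)@np.array([a[1],-a[0]])
        b=Q[:,2]>.030
        rot=np.array([a[1],-a[0]])
        h,e=np.histogram(s[abs(tt-np.median(tt))>.0175],np.arange(-.12,.12,.01)); 
        print(nm,m.sum(),'yaw',yaw,'ext',s.min(),s.max(),'mid',np.array(c)+a*(s.min()+s.max())/2+rot*np.median(tt)); print(h)
    # cover plate & case
    m=(abs(P[:,2]-.069)<.004)&(abs(P[:,0]-.53)<.15)&(abs(P[:,1]+.25)<.2)
    Q=P[m][:,:2].astype(np.float32); print('cover',m.sum(),cv2.minAreaRect(Q), np.median(P[m,2]))
    m=(P[:,2]>.055)&(abs(P[:,0]-.53)<.13)&(P[:,1]>-.18)&(P[:,1]<-.07)&(P[:,2]<.13)
    for lo,hi in((.1,.125),(.055,.066)):
        k=m&(P[:,2]>lo)&(P[:,2]<hi); print(lo,k.sum(),cv2.minAreaRect(P[k][:,:2].astype(np.float32)))
        if lo>.09:
            Z,lab,cen=cv2.kmeans(P[k].astype(np.float32),2,None,(3,50,1e-6),5,cv2.KMEANS_PP_CENTERS);print(cen)
E
```

```text
top table z 0.0010322374204707607 0.004161620339307543
coarse 502 yaw 0.13624075601375607 ext -0.09916332238161109 0.08481801393522297 mid [0.5058 0.3019]
[ 0  0  1 10 15  9  0  0  0  0  0  0  0  1  0  0  1 17 14  5  0  0  0]
fineA 514 yaw 0.03637086897831389 ext -0.08357846359682587 0.10429975918809672 mid [0.6762 0.2757]
[ 0  0  0  1  1 13 18 13  2  1  2  1  0  0  1  0  0  0  7 15 13  2  0]
fineB 576 yaw -0.11414279134954 ext -0.09209349769604527 0.10186937635875325 mid [0.6863 0.06  ]
[ 0  0  0  5 20 18 10  1  1  0  0  1  1  4  4  5  6 14 21 18  3  5  2]
cover 2078 ((0.5424071550369263, -0.24471841752529144), (0.18164360523223877, 0.27597135305404663), 5.12923526763916) 0.06935231295842381
0.1 36 ((0.5621427893638611, -0.133322075009346), (0.07579275965690613, 0.014000673778355122), 4.712934494018555)
[[ 0.5318 -0.1367  0.1161]
 [ 0.5937 -0.1304  0.1187]]
0.055 444 ((0.5354806184768677, -0.142851322889328), (0.17949499189853668, 0.07273679971694946), 5.0193634033203125)
scene table z 0.00024359099645665516 0.0030499499476588894
coarse 721 yaw 0.13389215036882962 ext -0.09941277099
[... 184 characters left out ...]
2036204301834 mid [0.6859 0.2765]
[ 0  0  0  0  0 16 22 14  0  0  0  0  1  1  1  0  0  0 12 27 26  4  0]
fineB 648 yaw 0.003958921807675438 ext -0.09312720809837276 0.08895620823972929 mid [0.6902 0.054 ]
[ 0  0  0  3 19 24 13  0  1  0  0  0  0  0  0  0  0  2  2  1  0  0  0]
cover 2992 ((0.5429443120956421, -0.2475011944770813), (0.18152159452438354, 0.27663135528564453), 3.29097580909729) 0.06911612557705682
0.1 78 ((0.565954327583313, -0.13242685794830322), (0.07786650955677032, 0.015420693904161453), 5.631283283233643)
[[ 0.5369 -0.1346  0.1143]
 [ 0.5992 -0.1285  0.114 ]]
0.055 605 ((0.5384175777435303, -0.13937047123908997), (0.07998334616422653, 0.18196456134319305), 89.61681365966797)
```

Run:
```python
from h import *
from scipy.optimize import minimize
np.set_printoptions(precision=4,suppress=True)
s=bot.read_state();print(s['position'],np.array(s['tcp_rot']),s['opening'])
for nm,c,L in (('coarse',(.510,.302,.135),136),('fineA',(.680,.276,.03),134),('fineB',(.688,.058,-.11),134)):
    for n in('top','scene'):
        d=np.load(n+'0.npy'); P,uv=cloud(n,d); img=cv2.imread(f'pics/{n}0.png').astype(int)
        I=img[uv[:,1],uv[:,0]]
        m=(np.hypot(P[:,0]-c[0],P[:,1]-c[1])<.11)&(P[:,2]>.031)&(P[:,2]<.041)&(np.ptp(I,axis=1)<45)
        Q=P[m][:,:2]
        ax=np.array([-np.sin(c[2]),np.cos(c[2])])
        t=(Q-c[:2])@ax; g=[Q[(t>.03)],Q[t<-.03]]
        r=[cv2.minAreaRect(q.astype(np.float32)) for q in g]; ce=[q.mean(0) for q in g]
        a=ce[0]-ce[1]; print(nm,n,[len(q) for q in g],'mean mid',(ce[0]+ce[1])/2,'yaw',np.arctan2(-a[0],a[1]),'dist',np.linalg.norm(a),[np.round(x[1],3) for x in r])
```

```text
[ 0.2154 -0.5867  0.2234] [[ 0.9387  0.3446 -0.    ]
 [ 0.3446 -0.9387 -0.    ]
 [-0.      0.     -1.    ]] 0.9979041783073883
coarse top [104, 120] mean mid [0.5069 0.3012] yaw 0.13553051928126658 dist 0.1298182145279438 [array([0.053, 0.049]), array([0.048, 0.062])]
coarse scene [152, 168] mean mid [0.51   0.3013] yaw 0.13012894463757635 dist 0.13207854301971475 [array([0.051, 0.051]), array([0.059, 0.053])]
fineA top [113, 113] mean mid [0.678  0.2751] yaw 0.05098084457782553 dist 0.1241899166701917 [array([0.052, 0.056]), array([0.047, 0.057])]
fineA scene [201, 198] mean mid [0.6821 0.2753] yaw 0.026418004438644997 dist 0.12666558120964902 [array([0.051, 0.053]), array([0.056, 0.049])]
fineB top [109, 125] mean mid [0.6863 0.0536] yaw -0.10711698641049867 dist 0.12469264568498659 [array([0.054, 0.066]), array([0.048, 0.06 ])]
fineB scene [84, 211] mean mid [0.6841 0.0541] yaw 0.007426510587976576 dist 0.12629711901373902 [array([0.026, 0.045]), array([0.053, 0.06 ])]
```

```bash
R='[0.319,0.451,0,0,0,-0.129]'; :; python3 -m handwheel '[[0.319,0.451,0,0,0,-0.129],[0.319,0.451,0,0,0,-0.129],[0.319,0.451,0,0,0,-0.129],[0.319,0.451,0,0,0,-0.129],[0.319,0.451,0,0,0,-0.129],[0.319,0.451,0,0,0,-0.129],[0.319,0.451,0,0,0,-0.129],[0.319,0.451,0,0,0,-0.129]]' -0.3
```

```text
time_s: 1.77
position: [0.4088, -0.3129, 0.2236]
tcp_rot: [[0.996, 0.093, 0.001], [0.093, -0.996, -0.0], [0.0, 0.001, -1.0]]
force: [0.6, -0.5, 1.1]
opening: 0.476
grasp_force: 0.0
```

```bash
python3 -m handwheel '[[0.126,0.177,0,0,0,0],[0.126,0.177,0,0,0,0],[0.126,0.177,0,0,0,0],[0.126,0.177,0,0,0,0],[0.126,0.177,0,0,0,0],[0.126,0.177,0,0,0,0],[0.126,0.177,-0.04,0,0,0],[0.126,0.177,-0.06,0,0,0]]'
python3 - <<'E'
from h import *
p,d=cap('scene'); q,e=cap('top')
a=cv2.resize(p[100:220,90:250],(800,600),interpolation=cv2.INTER_CUBIC); b=cv2.resize(q[150:260,260:400],(800,600))
cv2.imwrite('pics/k1.png',a)
print(bot.read_state()['position'])
E
```

```text
time_s: 2.43
position: [0.5341, -0.1363, 0.1621]
tcp_rot: [[0.995, 0.097, 0.0], [0.097, -0.995, -0.0], [0.0, 0.0, -1.0]]
force: [-0.5, 0.1, -0.5]
opening: 0.351
grasp_force: 0.0
[ 0.53119529 -0.13619531  0.16020602]
```

View pics/k1.png

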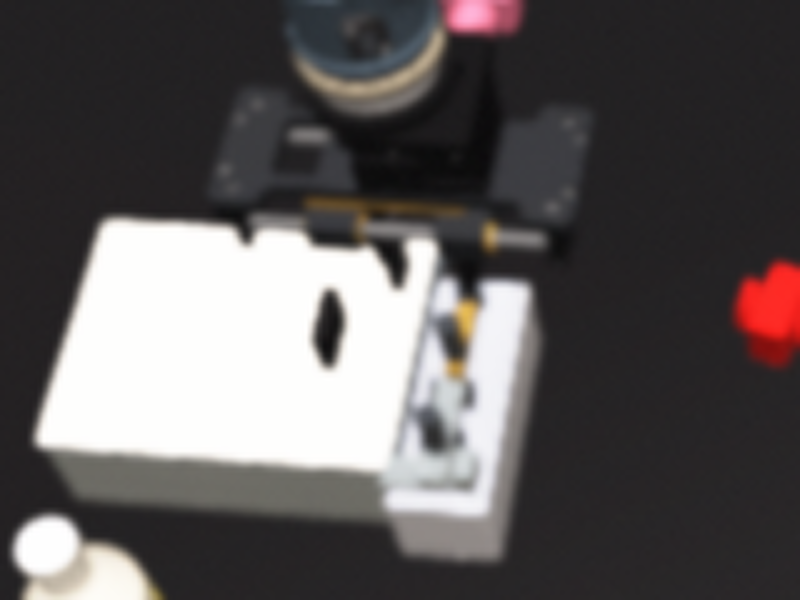

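The close-up shows the dark keeper knob top near (445,322) and the bolt knob top near (430,408), with the fingers behind them. I'll check these in world coordinates.

Run:
```python
from h import *
np.set_printoptions(precision=4,suppress=True)
print(atz('scene',[[179,164.5],[176,181.6],[153,161.8]],[.119,.119,.105]))
s=bot.read_state();t=np.array(s['position'])
x=proj('scene',[t+[0,.022,-.025],t+[0,-.022,-.025],[.5345,-.1355,.119],[.5965,-.1295,.119]]);print((x-[90,100])*5)
```

```text
[[ 0.5362 -0.1363  0.119 ]
 [ 0.5932 -0.1287  0.119 ]
 [ 0.5321 -0.2195  0.105 ]]
[[480.2943 305.1068]
 [406.1556 293.7457]
 [447.1916 320.2561]
 [426.9531 412.7643]]
```

```bash
python3 -m handwheel '[[0.001,0,-0.02,0,0,0],[0.001,0,-0.046,0,0,0],[0.001,0,-0.046,0,0,0],[0.001,0,-0.046,0,0,0],[0.001,0,-0.046,0,0,0],[0.001,0,-0.046,0,0,0],[0.001,0,-0.046,0,0,0],[0.001,0,-0.046,0,0,0]]'
python3 -m handwheel '[[-0.0006,0.0045,0,0,0,0.05],[-0.0017,0.0088,0,0,0,0.1],[-0.0032,0.0131,0,0,0,0.15],[-0.0052,0.0171,0,0,0,0.2],[-0.0075,0.021,0,0,0,0.25],[-0.0102,0.0246,0,0,0,0.3],[-0.0133,0.0279,0,0,0,0.35],[-0.0166,0.0309,0,0,0,0.4]]'
```

```text
time_s: 3.2
position: [0.5356, -0.1379, 0.1187]
tcp_rot: [[0.996, 0.094, 0.002], [0.094, -0.996, -0.001], [0.002, 0.001, -1.0]]
force: [0.6, 0.1, -0.3]
opening: 0.351
grasp_force: 0.0
time_s: 3.87
position: [0.519, -0.1071, 0.1181]
tcp_rot: [[0.622, 0.783, 0.002], [0.783, -0.622, -0.002], [0.0, 0.003, -1.0]]
force: [0.1, -1.6, -0.1]
opening: 0.348
grasp_force: 0.5
```

```bash
python3 -m handwheel '[[-0.0036,0.0026,0,0,0,0.05],[-0.0075,0.0049,0,0,0,0.1],[-0.0116,0.0067,0,0,0,0.15],[-0.0159,0.0082,0,0,0,0.2],[-0.0203,0.0092,0,0,0,0.25],[-0.0248,0.0097,0,0,0,0.3],[-0.0274,0.0099,0,0,0,0.33],[-0.0274,0.0099,0,0,0,0.33]]'
python3 -m handwheel '[[0,0,0,0,0,0],[0,0,0.04,0,0,0],[0,0,0.08,0,0,0],[0,0,0.08,0,0,0],[0,0,0.08,0,0,0],[0.05,-0.04,0.08,0,0,-0.1],[0.1,-0.04,0.08,0,0,-0.2],[0.102,-0.034,0.08,0,0,-0.3]]'
python3 - <<'E'
from h import *
p,d=cap('scene'); 
a=cv2.resize(p[100:220,90:250],(800,600),interpolation=cv2.INTER_CUBIC)
cv2.imwrite('pics/k2.png',a)
print(bot.read_state()['position'])
E
```

```text
time_s: 4.53
position: [0.491, -0.0967, 0.118]
tcp_rot: [[0.016, 1.0, 0.001], [1.0, -0.016, -0.0], [-0.0, 0.001, -1.0]]
force: [0.7, -0.3, 0.5]
opening: 0.351
grasp_force: 0.1
time_s: 5.2
position: [0.595, -0.133, 0.1966]
tcp_rot: [[0.391, 0.92, 0.001], [0.92, -0.391, -0.001], [-0.001, 0.002, -1.0]]
force: [0.1, -0.5, 0.6]
opening: 0.35
grasp_force: 0.0
[ 0.60080428 -0.1327832   0.196742  ]
```

View pics/k2.png

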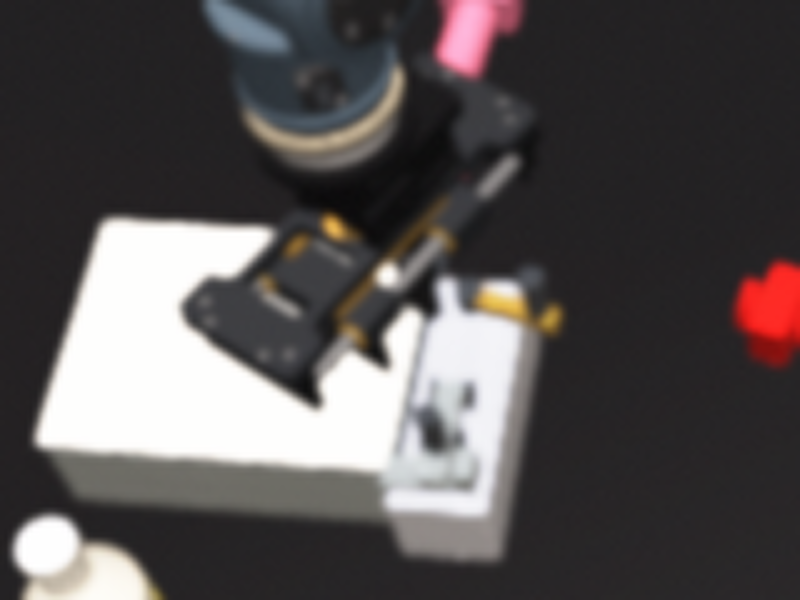

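```bash
python3 -m handwheel '[[0.002,0.001,0,0,0,-0.06],[0.002,0.001,0,0,0,-0.12],[0.002,0.001,0,0,0,-0.18],[0.002,0.001,0,0,0,-0.24],[0.002,0.001,0,0,0,-0.3],[0.002,0.001,0,0,0,-0.36],[0.002,0.001,0,0,0,-0.42],[0.002,0.001,0,0,0,-0.48]]'
python3 -m handwheel '[[0,0,0,0,0,-0.06],[0,0,-0.03,0,0,-0.06],[0,0,-0.06,0,0,-0.06],[0,0,-0.08,0,0,-0.06],[0,0,-0.08,0,0,-0.06],[0,0,-0.08,0,0,-0.06],[0,0,-0.08,0,0,-0.06],[0,0,-0.08,0,0,-0.06]]'
python3 -m handwheel '[[0,0,0,0,0,0],[0,0,0,0,0,0],[0,0,0,0,0,0],[0,0,0,0,0,0],[0,0,0,0,0,0],[0,0,0,0,0,0],[0,0,0,0,0,0],[0,0,0,0,0,0]]' -1
```

```text
time_s: 5.92
position: [0.5936, -0.1293, 0.1957]
tcp_rot: [[0.977, 0.211, -0.003], [0.211, -0.977, 0.001], [-0.003, -0.002, -1.0]]
force: [0.5, -0.2, -0.0]
opening: 0.348
grasp_force: 0.0
time_s: 6.58
position: [0.5959, -0.1301, 0.1187]
tcp_rot: [[0.995, 0.099, 0.003], [0.099, -0.995, -0.001], [0.002, 0.001, -1.0]]
force: [-0.2, 1.2, -0.4]
opening: 0.35
grasp_force: 0.0
time_s: 7.25
position: [0.5964, -0.1303, 0.1201]
tcp_rot: [[0.995, 0.099, 0.004], [0.099, -0.995, -0.002], [0.004, 0.002, -1.0]]
force: [-1.1, -0.1, 10.8]
opening: 0.008
grasp_force: 5.3
```

Run:
```python
from h import *
p,d=cap('scene'); q,e=cap('top')
a=cv2.resize(p[130:220,130:250],(800,600),interpolation=cv2.INTER_CUBIC)
cv2.imwrite('pics/k3.png',a)
s=bot.read_state();print(s['position'],s['force'],s['opening'],s['grasp_force'])
for n in('scene','top'):
  for k in ('bolt_knob','keeper_knob'): print(n,k,[(np.round(x['position'],1),round(x['conf'],2)) for x in models.tip_of(k,n)[:3]])
```

```text
[ 0.59641885 -0.13035183  0.12010626] [-1.29137755  0.37154551 10.78752619] 0.010174061438711406 5.340934638516046
scene bolt_knob [(array([173.7, 180.2]), 0.5), (array([310.6, 254.7]), 0.41)]
scene keeper_knob []
top bolt_knob []
top keeper_knob []
```

View pics/k3.png

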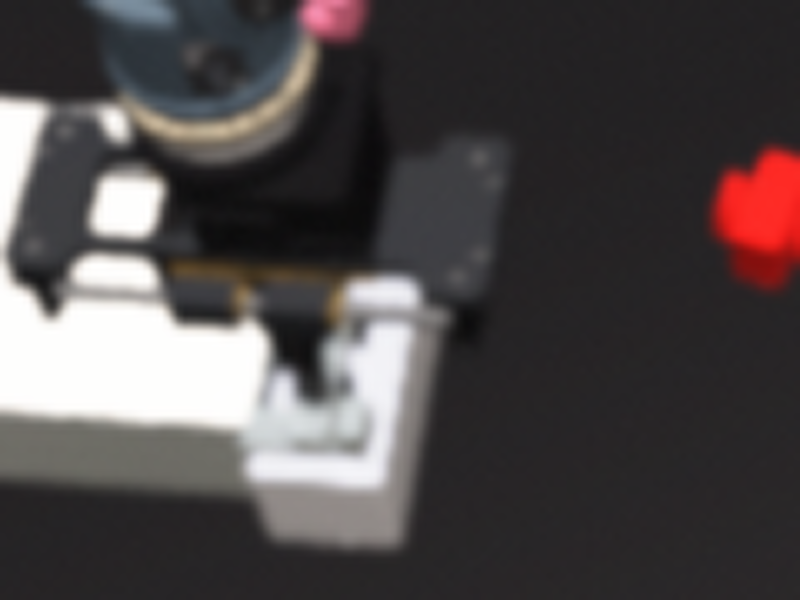

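```bash
python3 -m handwheel '[[0,0,0.03,0,0,0],[0,0,0.07,0,0,0],[-0.04,-0.04,0.09,0,0,0],[-0.08,-0.08,0.09,0,0,0],[-0.1,-0.12,0.09,0,0,0],[-0.1,-0.12,0.09,0,0,0],[-0.1,-0.12,0.09,0,0,0],[-0.1,-0.12,0.09,0,0,0]]'
python3 - <<'E'
from h import *
np.set_printoptions(precision=4,suppress=True)
p,d=cap('scene'); q,e=cap('top')
a=cv2.resize(p[130:220,130:250],(400,300),interpolation=cv2.INTER_CUBIC);b=cv2.resize(q[150:240,270:390],(400,300),interpolation=cv2.INTER_CUBIC)
cv2.imwrite('pics/k4.png',np.hstack([a,b]))
for n,D in(('scene',d),('top',e)):
  P,uv=cloud(n,D); m=(P[:,2]>.1)&(P[:,2]<.125)&(abs(P[:,0]-.55)<.09)&(P[:,1]>-.16)&(P[:,1]<-.06)
  print(n,m.sum()); print(cv2.kmeans(P[m].astype(np.float32),2,None,(3,50,1e-6),5,2)[2])
  for k in ('bolt_knob','keeper_knob'): print(n,k,[(np.round(x['position'],1),round(x['conf'],2),atz(n,[x['position']],.119)) for x in models.tip_of(k,n)[:2]])
E
```

```text
time_s: 8.22
position: [0.4941, -0.251, 0.2077]
tcp_rot: [[0.996, 0.095, 0.001], [0.095, -0.996, 0.0], [0.001, -0.0, -1.0]]
force: [-0.5, 0.3, 1.1]
opening: 0.003
grasp_force: 0.0
scene 78
[[ 0.4995 -0.0974  0.1137]
 [ 0.5994 -0.1282  0.1151]]
scene bolt_knob [(array([172.3, 181.6]), 0.59, array([[ 0.5951, -0.139 ,  0.119 ]])), (array([235.7, 242.7]), 0.2, array([[0.7424, 0.0737, 0.119 ]]))]
scene keeper_knob [(array([196.1, 154.2]), 0.63, array([[ 0.4926, -0.0971,  0.119 ]]))]
top 38
[[ 0.4926 -0.0976  0.1176]
 [ 0.5933 -0.1307  0.117 ]]
top bolt_knob [(array([316. , 181.6]), 0.58, array([[ 0.5847, -0.1273,  0.119 ]]))]
top keeper_knob [(array([309.6, 209.6]), 0.5, array([[ 0.4906, -0.1055,  0.119 ]]))]
```

View pics/k4.png

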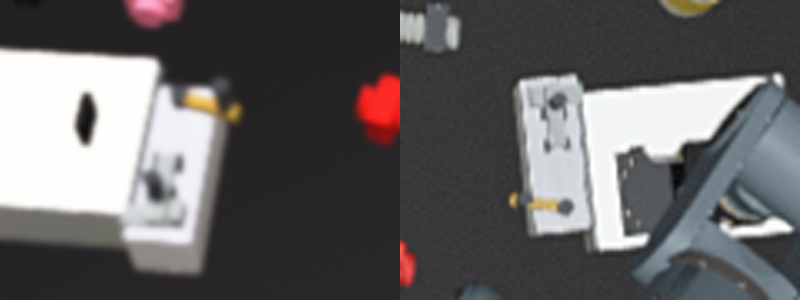

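Run:
```python
from h import *
np.set_printoptions(precision=1,suppress=True)
X=[[.596,-.130,.095],[.596,-.13,.119],[.596,-.13,.083],[.615,-.13,.095],[.58,-.13,.095],[.61,-.13,.119]]
print(proj('scene',X),(proj('scene',X)-130)*6.667)
```

```text
[[176.7 186.8]
 [175.3 182.4]
 [177.4 188.9]
 [174.8 192.5]
 [178.2 182. ]
 [173.9 186.6]] [[311.3 378.5]
 [301.8 349.2]
 [315.9 392.8]
 [298.8 416.5]
 [321.6 347. ]
 [292.4 377.4]]
```

```bash
python3 -m handwheel '[[0.05,0.06,0,0,0,0],[0.1,0.12,0,0,0,0],[0.1,0.12,0,0,0,0],[0.1,0.12,0,0,0,0],[0.1,0.12,0,0,0,0],[0.1,0.12,-0.03,0,0,0],[0.1,0.12,-0.06,0,0,0],[0.1,0.12,-0.09,0,0,0]]' -0.2
python3 -m handwheel '[[0,0,0,0,0,0],[0,0,0,0,0,0],[0,0,0,0,0,0],[0,0,0,0,0,0],[0,0,0,0,0,0],[0,0,0,0,0,0],[0,0,0,0,0,0],[0,0,0,0,0,0]]' -0.7
python3 - <<'E'
from h import *
np.set_printoptions(precision=4,suppress=True)
p,d=cap('scene')
np.save('k5.npy',d)
cv2.imwrite('pics/k5.png',cv2.resize(p[150:210,150:230],(800,600),interpolation=cv2.INTER_CUBIC))
print(bot.read_state()['position'])
for v in range(172,196,2): print(v,bydepth('scene',[[u,v] for u in range(170,186,3)],d).round(3).tolist())
E
```

```text
time_s: 9.18
position: [0.5955, -0.1288, 0.1169]
tcp_rot: [[0.995, 0.101, 0.002], [0.101, -0.995, -0.001], [0.001, 0.001, -1.0]]
force: [0.0, -0.1, -0.6]
opening: 0.39
grasp_force: 0.0
time_s: 9.85
position: [0.5966, -0.1312, 0.1198]
tcp_rot: [[0.995, 0.099, 0.005], [0.099, -0.995, -0.003], [0.004, 0.003, -1.0]]
force: [0.3, -2.1, 6.9]
opening: 0.152
grasp_force: 3.4
[ 0.5965 -0.1311  0.1198]
172 [[0.593, -0.138, 0.166], [0.619, -0.113, 0.212], [0.616, -0.106, 0.21], [0.616, -0.098, 0.212], [0.618, -0.088, 0.218], [0.523, -0.131, 0.06]]
174 [[0.622, -0.122, 0.204], [0.624, -0.112, 0.212], [0.625, -0.103, 0.214], [0.624, -0.095, 0.215], [0.619, -0.09, 0.209], [0.531, -0.129, 0.062]]
176 [[0.63, -0.118, 0.209], [0.631, -0.109, 0.213], [0.63, -0.102, 0.214], [0.629, -0.094, 0.215], [0.625, -0.088, 0.21], [0.62, -0.082, 0.204]]
178 [[0.608, -0.134, 0.16], [0.632, -0.111, 0.204], [0.632, -0.102, 0.207], [0.631, -0.094, 0.207], [0.63, -0.086, 0.208], [0.625, -0.081, 0.202]]
180 [[0.61, -0.135, 0.152], [0.634, -0.111, 0.198], [0.631, -0.105, 0.195], [0.633, -0.095, 0.201], [0.63, -0.088, 0.
[... 356 characters left out ...]
.578, -0.152, 0.063], [0.603, -0.127, 0.111], [0.608, -0.115, 0.123], [0.581, -0.121, 0.077], [0.569, -0.118, 0.059]]
188 [[0.586, -0.159, 0.062], [0.585, -0.15, 0.063], [0.605, -0.128, 0.103], [0.597, -0.123, 0.093], [0.589, -0.119, 0.08], [0.579, -0.115, 0.064]]
190 [[0.593, -0.157, 0.063], [0.591, -0.148, 0.063], [0.602, -0.132, 0.087], [0.599, -0.124, 0.084], [0.597, -0.116, 0.083], [1.155, 0.209, 1.122]]
192 [[0.604, -0.152, 0.072], [0.6, -0.144, 0.068], [0.605, -0.132, 0.08], [0.606, -0.122, 0.085], [0.605, -0.113, 0.085], [0.594, -0.11, 0.069]]
194 [[0.607, -0.152, 0.065], [0.608, -0.142, 0.07], [0.611, -0.13, 0.08], [0.612, -0.121, 0.084], [0.608, -0.113, 0.08], [0.6, -0.109, 0.067]]
```

View pics/k5.png

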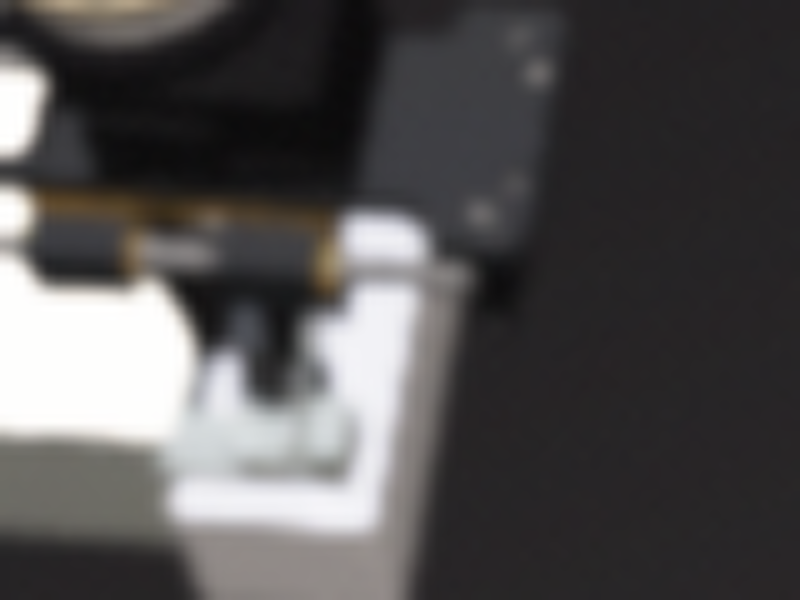

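```bash
python3 -m handwheel '[[-0.002,0,0,0,0,0],[-0.004,0,0,0,0,0],[-0.006,-0.001,0,0,0,0],[-0.008,-0.001,0,0,0,0],[-0.010,-0.001,0,0,0,0],[-0.012,-0.001,0,0,0,0],[-0.014,-0.001,0,0,0,0],[-0.016,-0.0015,0,0,0,0]]'
python3 - <<'E'
from h import *
np.set_printoptions(precision=4,suppress=True)
p,d=cap('scene')
cv2.imwrite('pics/k6.png',cv2.resize(p[150:210,150:230],(800,600),interpolation=cv2.INTER_CUBIC))
E
```

```text
time_s: 10.57
position: [0.5821, -0.1326, 0.1199]
tcp_rot: [[0.995, 0.098, 0.008], [0.098, -0.995, -0.003], [0.008, 0.004, -1.0]]
force: [2.3, -1.8, 5.0]
opening: 0.148
grasp_force: 2.8
```

View pics/k6.png

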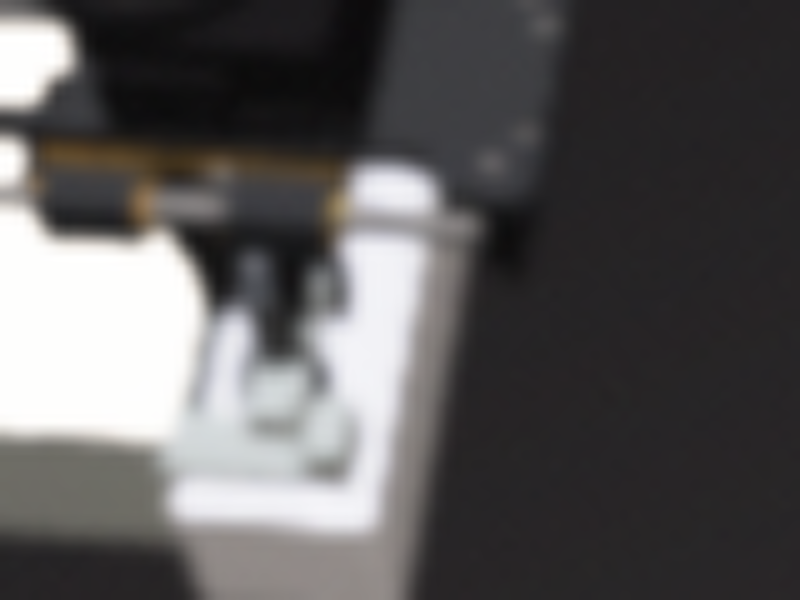

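The crop shows the bolt moving with the fingers, with a gap now open at about (290,390). I'll continue the draw.

```bash
python3 -m handwheel '[[-0.003,0,0,0,0,0],[-0.006,-0.001,0,0,0,0],[-0.009,-0.001,0,0,0,0],[-0.012,-0.001,0,0,0,0],[-0.014,-0.001,0,0,0,0],[-0.016,-0.0015,0,0,0,0],[-0.016,-0.0015,0,0,0,0],[-0.016,-0.0015,0,0,0,0]]'
python3 -m handwheel '[[0,0,0,0,0,0],[0,0,0,0,0,0],[0,0,0,0,0,0],[0,0,0,0,0,0],[0,0,0.03,0,0,0],[0,0,0.06,0,0,0],[0,0,0.08,0,0,0],[-0.04,-0.04,0.08,0,0,0]]' -0.2
python3 - <<'E'
from h import *
np.set_printoptions(precision=4,suppress=True)
p,d=cap('scene')
P,uv=cloud('scene',d); m=(P[:,2]>.1)&(P[:,2]<.125)&(abs(P[:,0]-.55)<.09)&(P[:,1]>-.16)&(P[:,1]<-.06)
print(cv2.kmeans(P[m].astype(np.float32),2,None,(3,50,1e-6),5,2)[2], bot.read_state()['position'])
# cover grip
m=(P[:,2]>.09)&(P[:,2]<.11)&(abs(P[:,0]-.53)<.05)&(abs(P[:,1]+.22)<.04); print('grip',m.sum(),P[m].mean(0),cv2.minAreaRect(P[m][:,:2].astype(np.float32)))
E
python3 - <<'E'
from h import *
np.set_printoptions(precision=4,suppress=True)
for n in('scene','top'):
    P,uv=cloud(n,np.load(n+'0.npy'));m=(P[:,2]>.098)&(P[:,2]<.11)&(abs(P[:,0]-.53)<.05)&(abs(P[:,1]+.22)<.04); print('grip',m.sum(),P[m].mean(0))
E
```

```text
time_s: 11.28
position: [0.5657, -0.1342, 0.1199]
tcp_rot: [[0.995, 0.098, 0.007], [0.098, -0.995, -0.003], [0.007, 0.004, -1.0]]
force: [1.4, -2.1, 5.7]
opening: 0.152
grasp_force: 3.1
time_s: 11.95
position: [0.5402, -0.1606, 0.2021]
tcp_rot: [[0.994, 0.104, 0.014], [0.104, -0.995, -0.004], [0.013, 0.005, -1.0]]
force: [0.6, -1.8, -0.6]
opening: 0.397
grasp_force: 0.0
[[ 0.5683 -0.1314  0.1138]
 [ 0.4993 -0.0974  0.114 ]] [ 0.5305 -0.1665  0.1995]
grip 71 [ 0.535  -0.2137  0.1015] ((0.5329041481018066, -0.2153688669204712), (0.03953193500638008, 0.013672588393092155), 7.4871392250061035)
grip 54 [ 0.5343 -0.2144  0.1043]
grip 39 [ 0.529  -0.2166  0.1042]
```

```bash
python3 -m handwheel '[[0.008,-0.045,0,0,0,0],[0.008,-0.045,0,0,0,0],[0.008,-0.045,0,0,0,0],[0.008,-0.045,0,0,0,0],[0.008,-0.045,0,0,0,0],[0.008,-0.045,0,0,0,0],[0.008,-0.045,0,0,0,0],[0.008,-0.045,0,0,0,0]]'
```

```text
time_s: 12.67
position: [0.5413, -0.2063, 0.1972]
tcp_rot: [[0.995, 0.1, -0.0], [0.1, -0.995, 0.0], [-0.0, -0.0, -1.0]]
force: [-0.5, 0.2, 0.4]
opening: 0.401
grasp_force: 0.0
```

```bash
python3 -m handwheel '[[-0.01,-0.009,0,0,0,0],[-0.01,-0.009,-0.03,0,0,0],[-0.01,-0.009,-0.06,0,0,0],[-0.01,-0.009,-0.085,0,0,0],[-0.01,-0.009,-0.085,0,0,0],[-0.01,-0.009,-0.085,0,0,0],[-0.01,-0.009,-0.085,0,0,0],[-0.01,-0.009,-0.085,0,0,0]]'
python3 -m handwheel '[[0,0,0,0,0,0],[0,0,0,0,0,0],[0,0,0,0,0,0],[0,0,0,0,0,0],[0,0,0,0,0,0],[0,0,0,0,0,0],[0,0,0,0,0,0],[0,0,0,0,0,0]]' -1
```

```text
time_s: 13.33
position: [0.5326, -0.2171, 0.1142]
tcp_rot: [[0.995, 0.099, 0.003], [0.099, -0.995, -0.002], [0.003, 0.002, -1.0]]
force: [0.5, -0.5, 1.0]
opening: 0.401
grasp_force: 0.0
time_s: 14.0
position: [0.5314, -0.2162, 0.1123]
tcp_rot: [[0.995, 0.099, -0.0], [0.099, -0.995, 0.0], [-0.0, -0.0, -1.0]]
force: [0.5, 0.7, -0.4]
opening: 0.009
grasp_force: 0.0
```

Run:
```python
from h import *
np.set_printoptions(precision=3,suppress=True)
p,d=cap('scene'); s=bot.read_state(); T=np.array(s['position']);print(T)
P,uv=cloud('scene',d); m=(abs(P[:,0]-T[0])<.03)&(abs(P[:,1]-T[1])<.025)&(P[:,2]>.08)&(P[:,2]<.2)
for i in range(155,178): 
    k=m&(uv[:,1]==i)
    if k.any(): print(i,uv[k][:,0].min(),uv[k][:,0].max(),np.median(P[k],0))
cv2.imwrite('pics/k7.png',cv2.resize(p[130:190,115:195],(800,600),interpolation=cv2.INTER_CUBIC))
print((proj('scene',[T,T-[0,0,.025],T-[0,0,-.025]])-[115,130])*10)
```

```text
[ 0.531 -0.216  0.112]
155 145 146 [ 0.545 -0.227  0.156]
156 146 146 [ 0.543 -0.227  0.148]
157 147 151 [ 0.544 -0.219  0.147]
158 148 157 [ 0.541 -0.21   0.138]
159 148 158 [ 0.542 -0.213  0.135]
160 149 158 [ 0.541 -0.21   0.129]
161 149 158 [ 0.541 -0.212  0.125]
162 150 159 [ 0.541 -0.211  0.117]
163 150 159 [ 0.54  -0.211  0.114]
164 152 158 [ 0.538 -0.211  0.105]
165 152 158 [ 0.541 -0.211  0.103]
166 152 158 [ 0.543 -0.21   0.102]
167 152 157 [ 0.546 -0.211  0.101]
168 152 157 [ 0.55  -0.21   0.101]
169 152 157 [ 0.551 -0.21   0.097]
170 153 157 [ 0.551 -0.21   0.092]
171 153 157 [ 0.551 -0.212  0.086]
172 153 157 [ 0.553 -0.21   0.083]
[[386.26  303.748]
 [403.905 351.363]
 [368.039 254.488]]
```

View pics/k7.png

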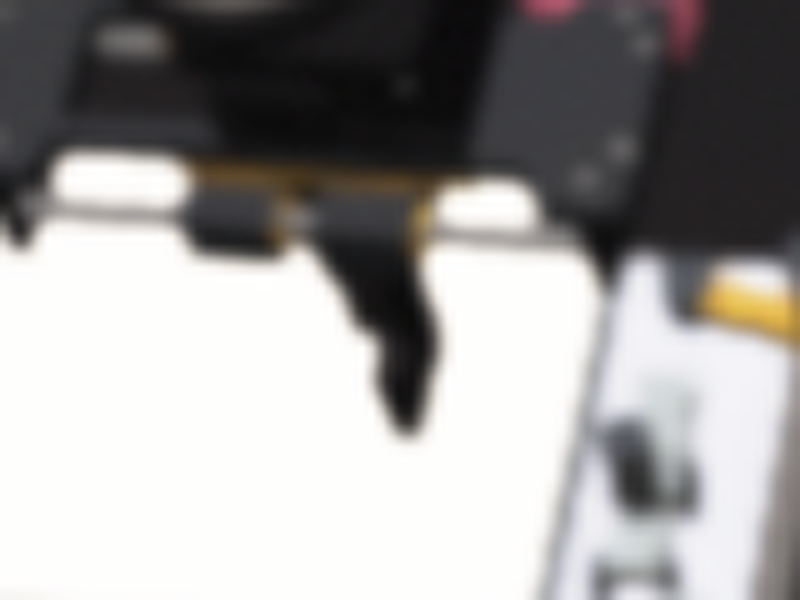

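```bash
python3 -m handwheel '[[0,0,0,0,0,0],[0,0,0,0,0,0],[0,0,0,0,0,0],[0,0,0,0,0,0],[0,0,-0.01,0,0,0],[0,0,-0.02,0,0,0],[0,0,-0.03,0,0,0],[0,0,-0.03,0,0,0]]' -0.2
python3 -m handwheel '[[0,0,0,0,0,0],[0,0,0,0,0,0],[0,0,0,0,0,0],[0,0,0,0,0,0],[0,0,0,0,0,0],[0,0,0,0,0,0],[0,0,0,0,0,0],[0,0,0,0,0,0]]' -1
```

```text
time_s: 14.72
position: [0.5297, -0.2152, 0.0796]
tcp_rot: [[0.995, 0.099, -0.005], [0.099, -0.995, 0.003], [-0.004, -0.003, -1.0]]
force: [-0.3, 0.8, 0.4]
opening: 0.393
grasp_force: 0.0
time_s: 15.38
position: [0.5317, -0.2164, 0.0828]
tcp_rot: [[0.995, 0.099, 0.001], [0.099, -0.995, -0.001], [0.001, 0.001, -1.0]]
force: [0.4, -0.1, 1.3]
opening: 0.133
grasp_force: 30.0
```

```bash
python3 -m handwheel '[[0.001,-0.010,0,0,0,0],[0.0028,-0.03,0,0,0,0],[0.0047,-0.05,0,0,0,0],[0.0066,-0.07,0,0,0,0],[0.0085,-0.09,0,0,0,0],[0.0104,-0.11,0,0,0,0],[0.0123,-0.13,0,0,0,0],[0.0142,-0.15,0,0,0,0]]'
python3 -m handwheel '[[0.0015,-0.016,0,0,0,0],[0.003,-0.032,0,0,0,0],[0.0045,-0.048,0,0,0,0],[0.0055,-0.058,0,0,0,0],[0.0062,-0.066,0,0,0,0],[0.0062,-0.066,0,0,0,0],[0.0062,-0.066,0,0,0,0],[0.0062,-0.066,0,0,0,0]]'
```

```text
time_s: 16.05
position: [0.5474, -0.3669, 0.0828]
tcp_rot: [[0.995, 0.098, 0.004], [0.098, -0.995, 0.001], [0.004, -0.0, -1.0]]
force: [5.2, 2.9, 0.9]
opening: 0.136
grasp_force: 30.0
time_s: 16.72
position: [0.5537, -0.4278, 0.0827]
tcp_rot: [[0.995, 0.098, 0.002], [0.098, -0.995, 0.008], [0.003, -0.008, -1.0]]
force: [4.4, 10.7, 5.5]
opening: 0.136
grasp_force: 30.0
```

```bash
python3 -m handwheel '[[0,0,0,0,0,0],[0,0,0,0,0,0],[0,0,0,0,0,0],[0,0,0,0,0,0],[0,0,0.03,0,0,0],[0,0,0.06,0,0,0],[0,0,0.1,0,0,0],[-0.04,-0.01,0.1,0,0,0]]' -0.2
python3 -m handwheel '[[-0.04,-0.02,0.02,0,0,0],[-0.08,-0.04,0.04,0,0,0],[-0.12,-0.06,0.06,0,0,0],[-0.16,-0.08,0.08,0,0,0],[-0.2,-0.1,0.1,0,0,0],[-0.22,-0.11,0.1,0,0,0],[-0.22,-0.11,0.1,0,0,0],[-0.22,-0.11,0.1,0,0,0]]'
python3 - <<'E'
from h import *
np.set_printoptions(precision=4,suppress=True)
A=[]
for n,(r0,r1,c0,c1) in (('scene',(130,235,80,220)),('top',(150,255,290,430))):
    p,d=cap(n,n+'1.png'); np.save(n+'1.npy',d)
    A.append(cv2.resize(p[r0:r1,c0:c1],(400,300),interpolation=cv2.INTER_CUBIC))
    for q in ['leaf_coarse_1','leaf_fine_1','leaf_coarse_1_teeth','leaf_fine_1_teeth']:
        for e in models.tip_of(q,n)[:4]: print(n,q,np.round(e['position'],1),round(e['conf'],2),atz(n,[e['position']],.023 if 'teeth' in q else .005)[0])
cv2.imwrite('pics/l1.png',np.hstack(A))
E
```

```text
time_s: 17.38
position: [0.5209, -0.446, 0.1913]
tcp_rot: [[0.995, 0.103, 0.017], [0.103, -0.995, -0.015], [0.015, 0.017, -1.0]]
force: [1.0, -2.2, 1.2]
opening: 0.398
grasp_force: 0.0
time_s: 18.05
position: [0.2874, -0.5559, 0.2841]
tcp_rot: [[0.996, 0.092, -0.001], [0.092, -0.996, -0.005], [-0.001, 0.005, -1.0]]
force: [-0.1, -0.7, 0.2]
opening: 0.402
grasp_force: 0.0
scene leaf_coarse_1 [154.8 191.3] 0.83 [ 0.575  -0.2222  0.005 ]
scene leaf_coarse_1 [162.2 171.1] 0.76 [ 0.4997 -0.2215  0.005 ]
scene leaf_fine_1 [130.4 171.5] 0.9 [ 0.5195 -0.3222  0.005 ]
scene leaf_coarse_1_teeth [151.8 196.8] 0.53 [ 0.6044 -0.2184  0.023 ]
scene leaf_fine_1_teeth [129.6 197.2] 0.81 [ 0.6182 -0.285   0.023 ]
scene leaf_fine_1_teeth [196.4 154.3] 0.63 [ 0.4294 -0.1253  0.023 ]
top leaf_coarse_1 [338.2 187.7] 0.87 [ 0.578  -0.2241  0.005 ]
top leaf_coarse_1 [343.3 210.6] 0.5 [ 0.4956 -0.2418  0.005 ]
top leaf_coarse_1 [189.4 204.5] 0.36 [0.5118 0.309  0.005 ]
top leaf_fine_1 [366.2 207. ] 0.78 [ 0.5093 -0.325   0.005 ]
top leaf_fine_1 [360.5 185. ] 0.59 [ 0.5887 -0.3053  0.005 ]
top leaf_coarse_1_teeth [338.6 179.2] 0.55 [ 0.6064 -0.2223  0.023 ]
top leaf_fine_1_teeth [364.2 178.1] 0.53 [ 0.6115 -0.3147  0.023 ]
```

View pics/l1.png

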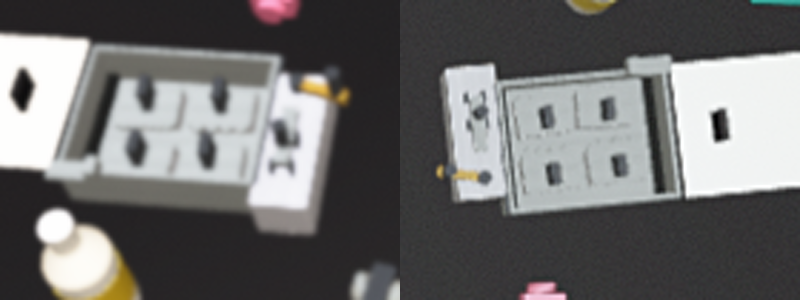

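```bash
cat > ribs.py <<'E'
from h import *
import sys
np.set_printoptions(precision=4,suppress=True)
def ribs(tag):
    for n in('scene','top'):
        d=np.load(n+tag+'.npy'); P,uv=cloud(n,d); img=cv2.imread(f'pics/{n}{tag}.png')
        O=np.array([.547,-.2715]); y=.1; ex=np.array([np.cos(y),np.sin(y)]); ey=np.array([-ex[1],ex[0]])
        cx=(P[:,:2]-O)@ex; cy=(P[:,:2]-O)@ey
        m=(abs(cx)<.068)&(abs(cy)<.085)&(P[:,2]>.048)&(P[:,2]<.068)
        Q=P[m].astype(np.float32)
        k,l,c=cv2.kmeans(Q,4,None,(3,50,1e-6),10,2)
        for j in range(4):
            q=Q[l[:,0]==j]; r=cv2.minAreaRect(q[:,:2]); print(n,len(q),c[j],'case',(c[j,:2]-O)@ex,(c[j,:2]-O)@ey,np.round(r[1],3),round(r[2],1))
if __name__=='__main__': ribs(sys.argv[1])
E
python3 ribs.py 1
```

```text
Traceback (most recent call last):
  File "ribs.py", line 14, in <module>
    if __name__=='__main__': ribs(sys.argv[1])
                             ~~~~^^^^^^^^^^^^^
  File "ribs.py", line 13, in ribs
    q=Q[l[:,0]==j]; r=cv2.minAreaRect(q[:,:2]); print(n,len(q),c[j],'case',(c[j,:2]-O)@ex,(c[j,:2]-O)@ey,np.round(r[1],3),round(r[2],1))
                      ~~~~~~~~~~~~~~~^^^^^^^^^
cv2.error: OpenCV(4.12.0) /io/opencv/modules/imgproc/src/convhull.cpp:143: error: (-215:Assertion failed) total >= 0 && (depth == CV_32F || depth == CV_32S) in function 'convexHull'
```

```bash
sed -i 's/q\[:,:2\])/np.ascontiguousarray(q[:,:2]))/' ribs.py; python3 ribs.py 1
```

```text
scene 45 [ 0.5107 -0.3109  0.0587] case -0.04005145498729038 -0.03560860028021228 [0.027 0.013] 11.3
scene 66 [ 0.5805 -0.2234  0.0594] case 0.03815362314114257 0.04447527927726265 [0.058 0.075] 5.9
scene 46 [ 0.5006 -0.2304  0.059 ] case -0.04205017575953051 0.045481245230699914 [0.029 0.013] 13.2
scene 58 [ 0.585  -0.2965  0.0586] case 0.03530857082072173 -0.02870081188096876 [0.059 0.028] 28.4
top 34 [ 0.4949 -0.2329  0.0602] case -0.04799663097469762 0.043643520549775876 [0.027 0.013] 0.8
top 70 [ 0.5944 -0.2988  0.0612] case 0.04440164777531101 -0.031843415476648824 [0.066 0.073] 41.7
top 63 [ 0.5842 -0.2199  0.0598] case 0.042147576544095476 0.04761551260597323 [0.057 0.075] 3.4
top 25 [ 0.5059 -0.3139  0.0606] case -0.04516932770870915 -0.03812375227702274 [0.028 0.01 ] 8.0
```

```bash
sed -i 's/.547,-.2715/.5415,-.2685/; s/abs(cx)<.068/abs(cx)<.058/; s/abs(cy)<.085/abs(cy)<.07/' ribs.py; python3 ribs.py 1
```

```text
scene 45 [ 0.5107 -0.3109  0.0587] case -0.03487843232820167 -0.03914269656760392 [0.027 0.013] 11.3
scene 49 [ 0.5704 -0.223   0.0591] case 0.03331994374510148 0.04241296187820349 [0.03  0.013] 8.8
scene 46 [ 0.5006 -0.2304  0.059 ] case -0.03687715310044179 0.041947148943308275 [0.029 0.013] 13.2
scene 50 [ 0.58   -0.2983  0.0583] case 0.035368842256011786 -0.033487619792529 [0.03  0.014] 1.5
top 35 [ 0.5758 -0.3019  0.0604] case 0.030795424113698035 -0.03668471325713156 [0.013 0.027] 88.2
top 34 [ 0.4949 -0.2329  0.0602] case -0.042823608315608906 0.04010942426238424 [0.027 0.013] 0.8
top 34 [ 0.565  -0.2248  0.0599] case 0.027777084120814182 0.041180566671829004 [0.026 0.014] 8.8
top 25 [ 0.5059 -0.3139  0.0606] case -0.039996305049620436 -0.04165784856441438 [0.028 0.01 ] 8.0
```

```bash
python3 -m handwheel '[[0.291,0.256,0,0,0,-0.025],[0.291,0.256,0,0,0,-0.025],[0.291,0.256,0,0,0,-0.025],[0.291,0.256,0,0,0,-0.025],[0.291,0.256,0,0,0,-0.025],[0.291,0.256,0,0,0,-0.025],[0.291,0.256,0,0,0,-0.025],[0.291,0.256,0,0,0,-0.025]]'
python3 -m handwheel '[[0.047,0.041,0,0,0,0],[0.047,0.041,0,0,0,0],[0.047,0.041,-0.04,0,0,0],[0.047,0.041,-0.08,0,0,0],[0.047,0.041,-0.12,0,0,0],[0.047,0.041,-0.16,0,0,0],[0.047,0.041,-0.18,0,0,0],[0.047,0.041,-0.18,0,0,0]]'
```

```text
time_s: 19.22
position: [0.5437, -0.33, 0.2824]
tcp_rot: [[0.999, 0.05, 0.0], [0.05, -0.999, -0.0], [0.0, 0.0, -1.0]]
force: [0.0, -0.3, 0.0]
opening: 0.398
grasp_force: 0.0
time_s: 19.88
position: [0.5857, -0.2879, 0.0962]
tcp_rot: [[0.999, 0.05, -0.01], [0.05, -0.999, 0.007], [-0.01, -0.008, -1.0]]
force: [-0.9, -0.3, -0.4]
opening: 0.401
grasp_force: 0.0
```

```bash
python3 -m handwheel '[[-0.008,-0.012,0,0,0,0],[-0.008,-0.012,0,0,0,0],[-0.008,-0.012,0,0,0,0],[-0.008,-0.012,0,0,0,0],[-0.008,-0.012,0,0,0,0],[-0.008,-0.012,0,0,0,0],[-0.008,-0.012,0,0,0,0],[-0.008,-0.012,0,0,0,0]]'
python3 - <<'E'
from h import *
for i in range(3): cams.calibration('top')
print(bot.read_state()['position'])
E
```

```text
time_s: 20.55
position: [0.5813, -0.3029, 0.1028]
tcp_rot: [[0.999, 0.049, 0.0], [0.049, -0.999, -0.0], [0.0, 0.0, -1.0]]
force: [-0.6, 0.6, 0.0]
opening: 0.398
grasp_force: 0.0
[ 0.58126702 -0.30292059  0.10275435]
```

```bash
python3 -m handwheel '[[-0.002,0.002,-0.02,0,0,0],[-0.002,0.002,-0.04,0,0,0],[-0.002,0.002,-0.055,0,0,0],[-0.002,0.002,-0.066,0,0,0],[-0.002,0.002,-0.066,0,0,0],[-0.002,0.002,-0.066,0,0,0],[-0.002,0.002,-0.066,0,0,0],[-0.002,0.002,-0.066,0,0,0]]'
python3 -m handwheel '[[0,0,0,0,0,0],[0,0,0,0,0,0],[0,0,0,0,0,0],[0,0,0,0,0,0],[0,0,0,0,0,0],[0,0,0,0,0,0],[0,0,0,0,0,0],[0,0,0,0,0,0]]' -1
```

```text
time_s: 21.22
position: [0.5799, -0.3016, 0.0375]
tcp_rot: [[0.999, 0.049, 0.002], [0.049, -0.999, -0.001], [0.002, 0.002, -1.0]]
force: [-0.1, 0.4, -0.2]
opening: 0.403
grasp_force: 0.0
time_s: 21.88
position: [0.5792, -0.3012, 0.0366]
tcp_rot: [[0.999, 0.049, 0.0], [0.049, -0.999, -0.0], [0.0, 0.0, -1.0]]
force: [-0.8, -0.2, 2.9]
opening: 0.131
grasp_force: 30.0
```

```bash
python3 -m handwheel '[[0,0,0.04,0,0,0],[0,0,0.08,0,0,0],[0,0,0.12,0,0,0],[0,0,0.15,0,0,0],[0.005,0.04,0.15,0,0,0],[0.01,0.08,0.15,0,0,0],[0.015,0.12,0.15,0,0,-0.04],[0.02,0.16,0.15,0,0,-0.078]]'
python3 -m handwheel '[[0.005,0.04,0,0,0,0],[0.01,0.08,0,0,0,0],[0.015,0.12,0,0,0,0],[0.02,0.16,0,0,0,0],[0.023,0.2,0,0,0,0],[0.023,0.2,0,0,0,0],[0.023,0.2,0,0,0,0],[0.023,0.2,0,0,0,0]]'
```

```text
time_s: 22.55
position: [0.5985, -0.1395, 0.1861]
tcp_rot: [[0.994, -0.112, -0.001], [-0.112, -0.994, 0.001], [-0.001, -0.001, -1.0]]
force: [0.6, -0.6, -1.0]
opening: 0.134
grasp_force: 30.0
time_s: 23.22
position: [0.6217, 0.0591, 0.1858]
tcp_rot: [[0.994, -0.106, -0.001], [-0.106, -0.994, -0.001], [-0.001, 0.001, -1.0]]
force: [0.0, 0.4, -2.0]
opening: 0.131
grasp_force: 30.0
```

```bash
python3 -m handwheel '[[0,0.0015,-0.04,0,0,0],[0,0.0015,-0.08,0,0,0],[0,0.0015,-0.11,0,0,0],[0,0.0015,-0.13,0,0,0],[0,0.0015,-0.15,0,0,0],[0,0.0015,-0.15,0,0,0],[0,0.0015,-0.15,0,0,0],[0,0.0015,-0.15,0,0,0]]'
python3 - <<'E'
from h import *
p,d=cap('scene','scene2.png');np.save('scene2.npy',d)
a=cv2.resize(p[190:265,190:290],(800,600),interpolation=cv2.INTER_CUBIC)
for x in [(.688,.0538,-.107)]:
    ex=np.array([np.cos(x[2]),np.sin(x[2]),0]);ey=np.array([-ex[1],ex[0],0]);o=np.array([x[0],x[1],0])
    L=[o+ey*k*.01+[0,0,.034] for k in (-5,0,5)]+[o+ey*s*.067+ey*u*.012+ex*v*.025+[0,0,.036] for s in(-1,1) for u in(-1,1) for v in (-1,1)]
    for u,v in proj('scene',L): cv2.circle(a,(int((u-190)*8+4),int((v-190)*8+4)),4,(0,0,255),-1)
cv2.imwrite('pics/f1.png',a); print(bot.read_state()['position'])
E
```

```text
time_s: 23.88
position: [0.6227, 0.0592, 0.0371]
tcp_rot: [[0.994, -0.109, 0.001], [-0.109, -0.994, -0.0], [0.001, 0.0, -1.0]]
force: [0.3, -0.1, -1.1]
opening: 0.136
grasp_force: 30.0
[0.62291103 0.05947732 0.03757934]
```

View pics/f1.png

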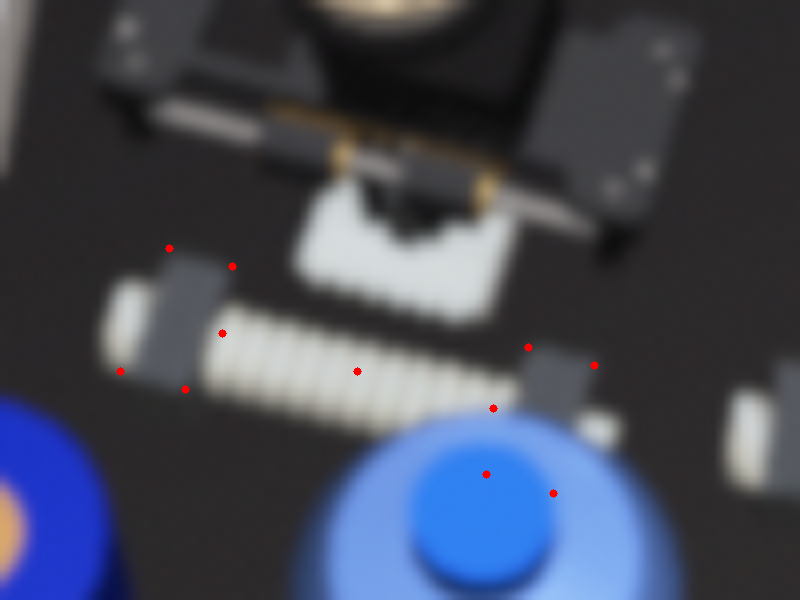

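The scene crop shows the leaf held at (405,260) with its teeth facing the fine screw. The overlay agrees with the screw's end blocks to about 1 mm. I'll check the lateral tooth phase more closely.

```bash
cat > ov.py <<'E'
from h import *
def overlay(png,out,scr,leaf,pitch,nt,box,n='scene',seat=.0125,zb=.005,k=16):
    # scr=(x,y,yaw) leaf=(x,y,yaw) 
    p=cv2.imread('pics/'+png); r0,r1,c0,c1=box
    a=cv2.resize(p[r0:r1,c0:c1],None,fx=k,fy=k,interpolation=cv2.INTER_CUBIC)
    def pl(L,col):
        for u,v in proj(n,L): cv2.circle(a,(int((u-c0+.5)*k),int((v-r0+.5)*k)),3,col,-1)
    f=lambda s:(np.array([np.cos(s[2]),np.sin(s[2]),0]),np.array([-np.sin(s[2]),np.cos(s[2]),0]),np.array([s[0],s[1],0]))
    ex,ey,o=f(scr); half=pitch/2 if True else 0
    # leaf centred at 0 meets grooves: teeth at (j+.5)*pitch
    pl([o+ey*(j+.5)*pitch+[0,0,.018+seat] for j in range(-5,5)],(0,0,255))       # groove bottoms on top
    pl([o+ey*j*pitch+[0,0,.034] for j in range(-5,6)],(0,255,0))                 # crests on top
    lx,ly,lo=f(leaf)
    pl([lo+lx*.034+ly*(j-(nt-1)/2)*pitch+[0,0,zb+.018] for j in range(nt)],(255,0,255))
    cv2.imwrite('pics/'+out,a)
E
python3 - <<'E'
from ov import *
overlay('scene2.png','f2.png',(.6885,.0538,-.107),(.6228,.0595,-.109),.010,6,(214,248,216,260))
E
```

```text
(no output)
```

View pics/f2.png

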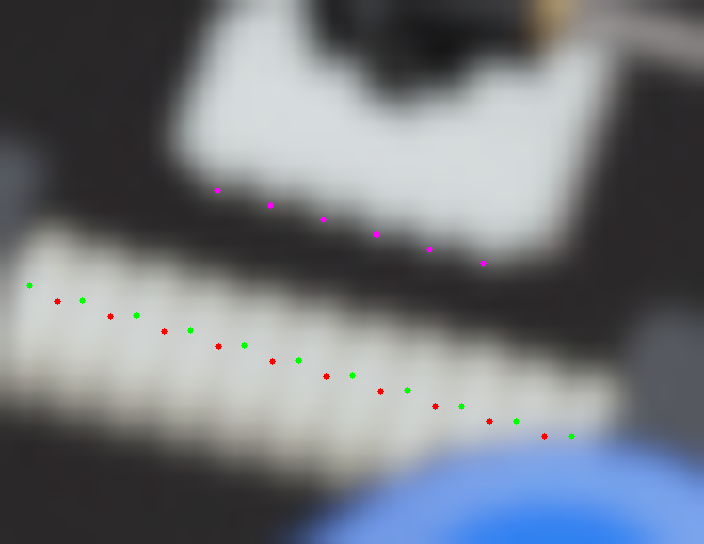

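```bash
cat > ph.py <<'E'
from h import *
from scipy.ndimage import map_coordinates
def prof(png,n,o,yaw,dx,z,ys):
    g=cv2.cvtColor(cv2.imread('pics/'+png),cv2.COLOR_BGR2GRAY).astype(float)
    ex=np.array([np.cos(yaw),np.sin(yaw),0]);ey=np.array([-ex[1],ex[0],0])
    X=[np.array([o[0],o[1],z])+ex*dx+ey*y for y in ys]
    uv=proj(n,X); return map_coordinates(g,[uv[:,1],uv[:,0]],order=3)
def phase(png,n,o,yaw,pitch,dx,z,ys):
    v=prof(png,n,o,yaw,dx,z,ys)
    A=np.c_[np.cos(2*np.pi*ys/pitch),np.sin(2*np.pi*ys/pitch),np.ones_like(ys),ys,ys**2]
    c=np.linalg.lstsq(A,v,rcond=None)[0]; r=v-A@c
    return np.arctan2(c[1],c[0])/2/np.pi*pitch*1e3, np.hypot(c[0],c[1]), r.std()   # y (mm) of brightness maximum
E
python3 - <<'E'
from ph import *
for dx in (-.012,-.009,-.006,-.003,0,.003,.006,.01):
    z=.018+np.sqrt(max(.0145**2-dx**2,0)); print('screw',dx,np.round(phase('scene2.png','scene',(.6885,.0538),-.107,.010,dx,z,np.arange(-.045,.03,.0005)),2))
for dx in (.028,.03,.031,.032,.033,.034,.035,.036): print('leaf',dx,np.round(phase('scene2.png','scene',(.6228,.0595),-.109,.010,dx,.022,np.arange(-.027,.0271,.0005)),2))
for dx in (-.009,-.003,0,.003): print('top',np.round(phase('top1.png','top',(.6885,.0538),-.107,.010,dx,.018+np.sqrt(.0145**2-dx**2),np.arange(-.045,.045,.0005)),2))
E
```

```text
screw -0.012 [0.27 5.94 1.66]
screw -0.009 [0.99 5.21 1.14]
screw -0.006 [1.49 3.67 0.61]
screw -0.003 [1.9  2.57 0.51]
screw 0 [2.15 2.47 0.34]
screw 0.003 [2.25 2.5  0.66]
screw 0.006 [2.25 3.55 2.87]
screw 0.01 [1.9  4.63 4.52]
leaf 0.028 [4.12 3.68 1.83]
leaf 0.03 [4.42 5.47 2.12]
leaf 0.031 [4.52 6.07 2.12]
leaf 0.032 [4.64 6.33 2.1 ]
leaf 0.033 [4.75 6.2  2.04]
leaf 0.034 [4.85 5.64 1.84]
leaf 0.035 [4.92 4.67 1.49]
leaf 0.036 [-4.98  3.45  1.02]
top [1.16 4.27 1.14]
top [1.18 3.05 1.12]
top [0.87 5.17 1.27]
top [0.49 9.82 2.01]
```

```bash
python3 -m handwheel '[[0,0.002,-0.002,0,0,0],[0,0.002,-0.004,0,0,0],[0,0.002,-0.004,0,0,0],[0.004,0.0016,-0.004,0,0,0],[0.008,0.0011,-0.004,0,0,0],[0.012,0.0007,-0.004,0,0,0],[0.016,0.0003,-0.004,0,0,0],[0.016,0.0003,-0.004,0,0,0]]'
python3 -m handwheel '[[0.001,-0.0001,0,0,0,0],[0.002,-0.0002,0,0,0,0],[0.003,-0.0003,0,0,0,0],[0.003,-0.0003,0,0,0,0],[0.003,-0.0003,0,0,0,0],[0.003,-0.0003,0,0,0,0],[0.003,-0.0003,0,0,0,0],[0.003,-0.0003,0,0,0,0]]'
```

```text
time_s: 24.6
position: [0.6387, 0.0604, 0.0323]
tcp_rot: [[0.994, -0.107, -0.0], [-0.107, -0.994, -0.0], [-0.0, 0.0, -1.0]]
force: [-0.6, -1.4, -0.1]
opening: 0.137
grasp_force: 30.0
time_s: 25.27
position: [0.6391, 0.0603, 0.032]
tcp_rot: [[0.994, -0.107, -0.004], [-0.107, -0.994, -0.0], [-0.004, 0.001, -1.0]]
force: [-4.1, -2.4, -0.5]
opening: 0.138
grasp_force: 30.0
```

```bash
python3 -m handwheel '[[0.001,-0.0001,0,0,0,0],[0.002,-0.0002,0,0,0,0],[0.002,-0.0002,0,0,0,0],[0.002,-0.0002,0,0,0,0],[0.002,-0.0002,0,0,0,0],[0.002,-0.0002,0,0,0,0],[0.002,-0.0002,0,0,0,0],[0.002,-0.0002,0,0,0,0]]'
python3 - <<'E'
from ov import *
from ph import *
p,d=cap('scene','scene3.png');print(bot.read_state()['position'],bot.read_state()['force'])
overlay('scene3.png','f3.png',(.6885,.0538,-.107),(.6395,.0603,-.107),.010,6,(214,248,216,260))
for dx in (-.012,-.009,-.003): print('screw',dx,np.round(phase('scene3.png','scene',(.6885,.0538),-.107,.010,dx,.018+np.sqrt(.0145**2-dx**2),np.arange(-.045,.03,.0005)),2))
for dx in (.028,.03,.032): print('leaf',dx,np.round(phase('scene3.png','scene',(.6395,.0603),-.107,.010,dx,.018,np.arange(-.027,.0271,.0005)),2))
E
```

```text
time_s: 25.93
position: [0.6394, 0.06, 0.0316]
tcp_rot: [[0.994, -0.106, -0.008], [-0.106, -0.994, -0.0], [-0.008, 0.001, -1.0]]
force: [-6.7, -2.8, 2.0]
opening: 0.134
grasp_force: 30.0
[0.639418   0.05999715 0.03161064] [-5.98361598 -1.87651872  1.27703547]
screw -0.012 [-0.3   5.11  3.2 ]
screw -0.009 [0.76 4.75 1.69]
screw -0.003 [1.81 2.68 0.51]
leaf 0.028 [5.   2.61 1.22]
leaf 0.03 [-4.41  4.01  1.56]
leaf 0.032 [-3.8   4.85  1.67]
```

View pics/f3.png

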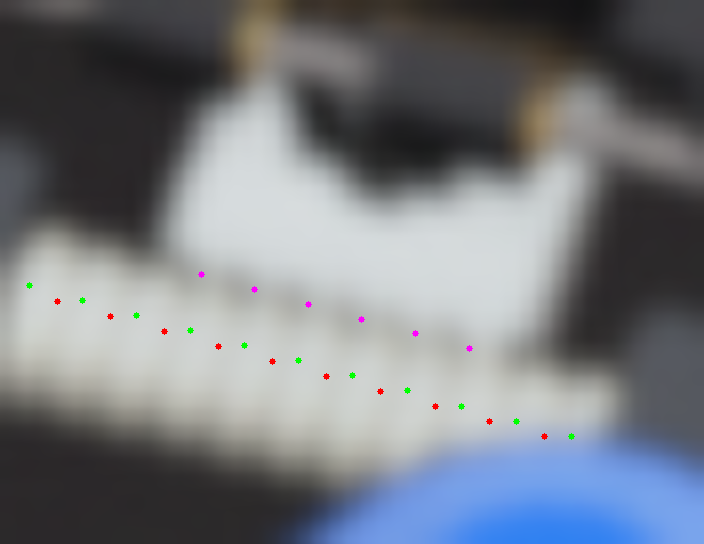

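```bash
python3 -m handwheel '[[0,-0.0005,0,0,0,0],[0,-0.001,0,0,0,0],[0,-0.0015,0,0,0,0],[0,-0.002,0,0,0,0],[0,-0.002,0,0,0,0],[0,-0.002,0,0,0,0],[0,-0.002,0,0,0,0],[0,-0.002,0,0,0,0]]'
python3 - <<'E'
from rig import bot
s=bot.read_state();print(s['position'],s['force'],s['tcp_rot'][2])
E
```

```text
time_s: 26.65
position: [0.6405, 0.0586, 0.0314]
tcp_rot: [[0.994, -0.106, -0.006], [-0.106, -0.994, 0.0], [-0.006, 0.0, -1.0]]
force: [-6.9, -1.2, -1.3]
opening: 0.137
grasp_force: 30.0
[0.64046397 0.05857113 0.0314235 ] [-6.91245761 -1.24655615 -1.2960573 ] [-5.76965055e-03  2.37125856e-04 -9.99983327e-01]
```

```bash
python3 -m handwheel '[[0,-0.0005,0,0,0,0],[0,-0.001,0,0,0,0],[0,-0.0015,0,0,0,0],[0.0005,-0.0015,0,0,0,0],[0.001,-0.0015,0,0,0,0],[0.001,-0.0015,0,0,0,0],[0.001,-0.0015,0,0,0,0],[0.001,-0.0015,0,0,0,0]]'
```

```text
time_s: 27.32
position: [0.6406, 0.0583, 0.0314]
tcp_rot: [[0.994, -0.106, -0.008], [-0.106, -0.994, 0.002], [-0.008, -0.001, -1.0]]
force: [-5.8, 2.1, 0.4]
opening: 0.135
grasp_force: 30.0
```

```bash
python3 -m handwheel '[[-0.001,0.001,0,0,0,0],[-0.002,0.001,0,0,0,0],[-0.002,0.001,0,0,0,0],[-0.002,0.001,0,0,0,0],[-0.002,0.001,0.02,0,0,0],[-0.002,0.001,0.05,0,0,0],[-0.025,0.0035,0.06,0,0,0],[-0.05,0.0063,0.06,0,0,0]]' -0.2
python3 -m handwheel '[[0,0,0,0,0,0],[0,0,0,0,0,0],[0,0,0,0,0,0],[0,0,0,0,0,0],[0,0,-0.03,0,0,0],[0,0,-0.06,0,0,0],[0,0,-0.08,0,0,0],[0,0,-0.08,0,0,0]]' -1
```

```text
time_s: 27.98
position: [0.5993, 0.0623, 0.0962]
tcp_rot: [[0.994, -0.108, 0.013], [-0.108, -0.994, -0.001], [0.013, -0.0, -1.0]]
force: [-0.6, 0.3, -0.0]
opening: 0.397
grasp_force: 0.0
time_s: 28.65
position: [0.5919, 0.0629, 0.008]
tcp_rot: [[0.994, -0.107, -0.007], [-0.107, -0.994, 0.001], [-0.007, 0.0, -1.0]]
force: [-0.2, 0.1, -0.6]
opening: 0.007
grasp_force: 0.0
```

```bash
python3 -m handwheel '[[0.005,-0.0005,0,0,0,0],[0.010,-0.001,0,0,0,0],[0.013,-0.0014,0,0,0,0],[0.016,-0.0017,0,0,0,0],[0.018,-0.0019,0,0,0,0],[0.019,-0.002,0,0,0,0],[0.02,-0.0021,0,0,0,0],[0.02,-0.0021,0,0,0,0]]'
python3 -m handwheel '[[0.001,0,0,0,0,0],[0.002,-0.0001,0,0,0,0],[0.003,-0.0002,0,0,0,0],[0.003,-0.0002,0,0,0,0],[0.003,-0.0002,0,0,0,0],[0.003,-0.0002,0,0,0,0],[0.003,-0.0002,0,0,0,0],[0.003,-0.0002,0,0,0,0]]'
python3 -c "
from rig import bot
s=bot.read_state();print(s['position'],s['force'])"
```

```text
time_s: 29.32
position: [0.6079, 0.0614, 0.0133]
tcp_rot: [[0.994, -0.106, -0.013], [-0.106, -0.994, 0.001], [-0.013, 0.001, -1.0]]
force: [-11.3, -0.8, 7.7]
opening: 0.007
grasp_force: 5.7
time_s: 29.98
position: [0.6079, 0.0614, 0.0133]
tcp_rot: [[0.994, -0.106, -0.019], [-0.106, -0.994, 0.001], [-0.019, 0.001, -1.0]]
force: [-14.7, -0.6, 12.2]
opening: 0.003
grasp_force: 7.8
[0.60793996 0.06140684 0.01328656] [-14.7481424   -0.59712857  12.232876  ]
```

```bash
python3 -m handwheel '[[-0.01,0.001,0,0,0,0],[-0.03,0.003,0,0,0,0],[-0.04,0.004,0.03,0,0,0],[-0.06,0,0.07,0,0,0],[-0.08,-0.02,0.11,0,0,0],[-0.09,-0.05,0.14,0,0,0],[-0.095,-0.09,0.14,0,0,0.02],[-0.1,-0.13,0.14,0,0,0.04]]' -0.2
python3 - <<'E'
from ov import *
for n in('scene','top'):
    p,d=cap(n,n+'4.png');np.save(n+'4.npy',d)
overlay('scene4.png','f4.png',(.6885,.0538,-.107),(.6400,.0585,-.107),.010,6,(214,248,216,260),zb=0)
print(bot.read_state()['position'])
E
```

```text
time_s: 30.65
position: [0.5204, -0.0647, 0.1572]
tcp_rot: [[1.0, -0.022, 0.011], [-0.022, -1.0, -0.003], [0.011, 0.003, -1.0]]
force: [1.1, -0.8, -0.0]
opening: 0.387
grasp_force: 0.0
[ 0.52043765 -0.06968848  0.15542392]
```

View pics/f4.png

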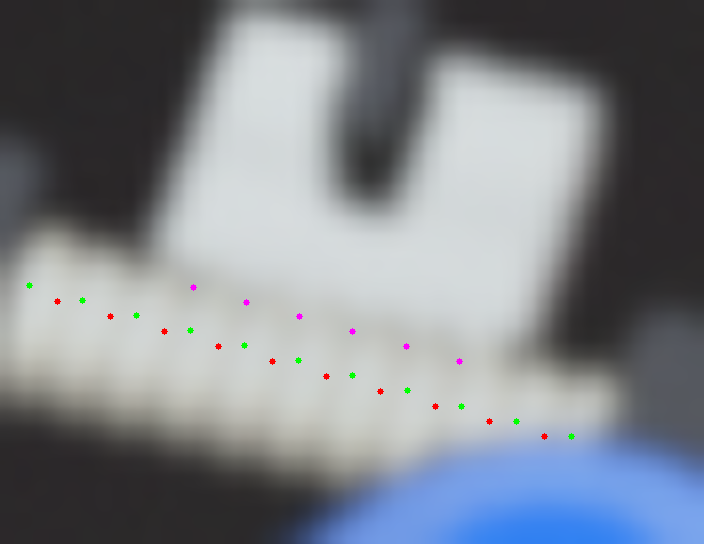

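The last crop shows the fine leaf square in the thread. I've now used all 14 picture views, so the rest is numeric. I'll check the remaining ribs in the case.

```bash
python3 ribs.py 4
python3 - <<'E'
from h import *
for n in('scene','top'):
    for q in ['leaf_coarse_1','leaf_fine_1']:
        import numpy as np
        cams.capture(n)
        for e in models.tip_of(q,n)[:4]: print(n,q,round(e['conf'],2),atz(n,[e['position']],.005)[0].round(3))
E
```

```text
scene 25 [ 0.5619 -0.2242  0.0593] case 0.02472650159790626 0.042000546578309 [0.016 0.011] 7.7
scene 45 [ 0.5101 -0.3113  0.0582] case -0.035505087846585265 -0.0394865988253305 [0.031 0.012] 7.6
scene 43 [ 0.4995 -0.2308  0.0589] case -0.038027210176172915 0.04172543026215806 [0.029 0.013] 4.0
scene 24 [ 0.5778 -0.2217  0.0572] case 0.04078428910589514 0.042923014836164175 [0.012 0.013] 87.4
top 27 [ 0.5065 -0.314   0.0598] case -0.03934604014321872 -0.041774789759067836 [0.028 0.011] 12.6
top 18 [ 0.5582 -0.2262  0.0582] case 0.02079356301340734 0.040420109633491026 [0.014 0.013] 19.0
top 33 [ 0.495  -0.233   0.0616] case -0.04269108595784353 0.03994747611041553 [0.027 0.013] 9.3
top 16 [ 0.5723 -0.2246  0.062 ] case 0.03503304363865463 0.04059942675211193 [0.011 0.012] 3.5
scene leaf_coarse_1 0.82 [ 0.501 -0.218  0.005]
scene leaf_coarse_1 0.57 [ 0.573 -0.223  0.005]
scene leaf_fine_1 0.89 [0.636 0.06  0.005]
scene leaf_fine_1 0.67 [ 0.506 -0.322  0.005]
scene leaf_fine_1 0.54 [ 0.426 -0.125  0.005]
top leaf_coarse_1 0.8 [ 0.494 -0.239  0.005]
top leaf_coarse_1 0.72 [ 0.567 -0.219  0.005]
top leaf_fine_1 0.64 [0.645 0.049 0.005]
top leaf_fine_1 0.53 [ 0.5   -0.316  0.005]
top leaf_fine_1 0.33 [ 0.503 -0.11   0.005]
```

```bash
python3 -m handwheel '[[-0.012,-0.243,0,0,0,0.066],[-0.012,-0.243,0,0,0,0.066],[-0.012,-0.243,0,0,0,0.066],[-0.012,-0.243,0,0,0,0.066],[-0.012,-0.243,0,0,0,0.066],[-0.012,-0.243,0,0,0,0.066],[-0.012,-0.243,0,0,0,0.066],[-0.012,-0.243,0,0,0,0.066]]'
python3 -m handwheel '[[0,0,-0.02,0,0,0],[0,0,-0.05,0,0,0],[0,0,-0.06,0,0,0],[0,0,-0.06,0,0,0],[0,0,-0.06,0,0,0],[0,0,-0.06,0,0,0],[0,0,-0.06,0,0,0],[0,0,-0.06,0,0,0]]'
```

```text
time_s: 31.82
position: [0.5061, -0.3082, 0.1517]
tcp_rot: [[0.995, 0.102, 0.0], [0.102, -0.995, -0.0], [0.0, 0.0, -1.0]]
force: [-1.1, 0.3, -0.5]
opening: 0.405
grasp_force: 0.0
time_s: 32.48
position: [0.5066, -0.3068, 0.0936]
tcp_rot: [[0.994, 0.105, 0.002], [0.105, -0.994, -0.002], [0.002, 0.002, -1.0]]
force: [-0.2, -0.5, -0.2]
opening: 0.397
grasp_force: 0.0
```

```bash
python3 -m handwheel '[[0.001,-0.0055,0,0,0,0],[0.001,-0.0055,-0.02,0,0,0],[0.001,-0.0055,-0.04,0,0,0],[0.001,-0.0055,-0.056,0,0,0],[0.001,-0.0055,-0.056,0,0,0],[0.001,-0.0055,-0.056,0,0,0],[0.001,-0.0055,-0.056,0,0,0],[0.001,-0.0055,-0.056,0,0,0]]'
python3 -m handwheel '[[0,0,0,0,0,0],[0,0,0,0,0,0],[0,0,0,0,0,0],[0,0,0,0,0,0],[0,0,0,0,0,0],[0,0,0,0,0,0],[0,0,0,0,0,0],[0,0,0,0,0,0]]' -1
```

```text
time_s: 33.15
position: [0.5077, -0.3129, 0.0375]
tcp_rot: [[0.995, 0.104, 0.002], [0.104, -0.995, -0.002], [0.002, 0.002, -1.0]]
force: [-0.5, -0.1, -0.1]
opening: 0.402
grasp_force: 0.0
time_s: 33.82
position: [0.5071, -0.3124, 0.0366]
tcp_rot: [[0.995, 0.105, 0.001], [0.105, -0.995, -0.001], [0.001, 0.001, -1.0]]
force: [0.4, -0.3, 3.7]
opening: 0.135
grasp_force: 30.0
```

```bash
python3 -m handwheel '[[0,0,0.04,0,0,0],[0,0,0.08,0,0,0],[0,0,0.12,0,0,0],[0,0,0.15,0,0,0],[0.007,0.04,0.15,0,0,0],[0.014,0.08,0.15,0,0,0],[0.021,0.12,0.15,0,0,-0.02],[0.028,0.16,0.15,0,0,-0.035]]'
python3 -m handwheel '[[0.007,0.04,0,0,0,0],[0.014,0.08,0,0,0,0],[0.021,0.12,0,0,0,0],[0.028,0.16,0,0,0,0],[0.035,0.2,0,0,0,0],[0.042,0.24,0,0,0,0],[0.049,0.28,0,0,0,0],[0.056,0.32,0,0,0,0]]'
python3 -m handwheel '[[0.007,0.04,0,0,0,0],[0.014,0.08,0,0,0,0],[0.021,0.105,0,0,0,0],[0.021,0.105,0,0,0,0],[0.021,0.105,0,0,0,0],[0.021,0.105,0,0,0,0],[0.021,0.105,0,0,0,0],[0.021,0.105,0,0,0,0]]'
```

```text
time_s: 34.48
position: [0.5341, -0.1501, 0.1858]
tcp_rot: [[1.0, 0.032, -0.001], [0.032, -1.0, 0.001], [-0.001, -0.001, -1.0]]
force: [1.2, 0.3, -1.1]
opening: 0.133
grasp_force: 30.0
time_s: 35.15
position: [0.5898, 0.1702, 0.1853]
tcp_rot: [[0.999, 0.035, -0.002], [0.035, -0.999, 0.0], [-0.002, -0.0, -1.0]]
force: [1.3, 0.0, -1.7]
opening: 0.138
grasp_force: 30.0
time_s: 35.82
position: [0.6115, 0.2714, 0.186]
tcp_rot: [[0.999, 0.033, -0.001], [0.033, -0.999, -0.0], [-0.001, 0.0, -1.0]]
force: [0.2, -0.5, -1.9]
opening: 0.139
grasp_force: 30.0
```

```bash
python3 -m handwheel '[[0,0.0005,-0.04,0,0,0.001],[0,0.0005,-0.08,0,0,0.001],[0,0.0005,-0.11,0,0,0.001],[0,0.0005,-0.13,0,0,0.001],[0,0.0005,-0.145,0,0,0.001],[0,0.0005,-0.154,0,0,0.001],[0,0.0005,-0.154,0,0,0.001],[0,0.0005,-0.154,0,0,0.001]]'
python3 - <<'E'
from ph import *
np.set_printoptions(precision=4,suppress=True)
p,d=cap('scene','scene5.png'); np.save('scene5.npy',d); q,e=cap('top','top5.png'); np.save('top5.npy',e)
T=bot.read_state()['position'];print(T)
for dx in (.030,.032,.034): print('leaf',dx,np.round(phase('scene5.png','scene',T,.036,.010,dx,.020,np.arange(-.027,.0271,.0005)),2))
for dx in (-.012,-.009,-.003): print('screw',dx,np.round(phase('scene5.png','scene',(.680,.2752),.036,.010,dx,.018+np.sqrt(.0145**2-dx**2),np.arange(-.045,.045,.0005)),2))
# edge-based yaw of screw: dark block segmentation by brightness step on top of thread ends
for yaw in (.02,.03,.036,.045,.055): print(yaw,[np.round(phase(f,n,(.680,.2752),yaw,.010,-.0,.0325,np.arange(-.045,.045,.0005)),2) for f,n in(('scene5.png','scene'),('top5.png','top'))])
E
```

```text
time_s: 36.48
position: [0.6125, 0.2726, 0.0326]
tcp_rot: [[0.999, 0.035, 0.001], [0.035, -0.999, 0.0], [0.001, -0.0, -1.0]]
force: [0.8, -0.2, -1.3]
opening: 0.141
grasp_force: 30.0
[0.6126 0.273  0.033 ]
leaf 0.03 [-4.8   3.02  1.29]
leaf 0.032 [-4.8   4.92  1.94]
leaf 0.034 [-4.8   6.25  1.93]
screw -0.012 [ 3.09 10.17  4.07]
screw -0.009 [2.94 9.7  3.28]
screw -0.003 [3.44 5.48 0.96]
0.02 [array([3.79, 4.01, 0.66]), array([ 1.16,  3.14, 24.98])]
0.03 [array([3.79, 4.01, 0.66]), array([ 1.24,  3.01, 25.08])]
0.036 [array([3.79, 4.02, 0.66]), array([ 1.28,  2.94, 25.15])]
0.045 [array([3.79, 4.03, 0.66]), array([ 1.36,  2.85, 25.24])]
0.055 [array([3.79, 4.06, 0.66]), array([ 1.45,  2.78, 25.33])]
```

```bash
python3 -m handwheel '[[0.003,0.0013,0,0,0,0],[0.006,0.0015,-0.0005,0,0,0],[0.009,0.0016,-0.0005,0,0,0],[0.012,0.0018,-0.0005,0,0,0],[0.015,0.002,-0.0005,0,0,0],[0.016,0.002,-0.0005,0,0,0],[0.016,0.002,-0.0005,0,0,0],[0.016,0.002,-0.0005,0,0,0]]'
python3 -m handwheel '[[0.001,0,0,0,0,0],[0.002,0.0001,0,0,0,0],[0.003,0.0001,0,0,0,0],[0.003,0.0001,0,0,0,0],[0.003,0.0001,0,0,0,0],[0.003,0.0001,0,0,0,0],[0.003,0.0001,0,0,0,0],[0.003,0.0001,0,0,0,0]]'
```

```text
time_s: 37.25
position: [0.6277, 0.2755, 0.0316]
tcp_rot: [[0.999, 0.037, -0.0], [0.037, -0.999, -0.0], [-0.0, 0.0, -1.0]]
force: [0.8, 0.0, -1.7]
opening: 0.137
grasp_force: 30.0
time_s: 37.92
position: [0.6308, 0.2756, 0.0317]
tcp_rot: [[0.999, 0.037, -0.0], [0.037, -0.999, -0.0], [-0.0, 0.0, -1.0]]
force: [0.6, -0.4, -0.7]
opening: 0.137
grasp_force: 30.0
```

```bash
python3 -m handwheel '[[0.001,0,0,0,0,0],[0.002,0.0001,0,0,0,0],[0.003,0.0001,0,0,0,0],[0.003,0.0001,0,0,0,0],[0.003,0.0001,0,0,0,0],[0.003,0.0001,0,0,0,0],[0.003,0.0001,0,0,0,0],[0.003,0.0001,0,0,0,0]]'
```

```text
time_s: 38.58
position: [0.6319, 0.2756, 0.0315]
tcp_rot: [[0.999, 0.037, -0.004], [0.037, -0.999, -0.001], [-0.004, 0.0, -1.0]]
force: [-4.9, 0.2, 2.0]
opening: 0.136
grasp_force: 30.0
```

```bash
python3 -m handwheel '[[0.001,0.0005,0,0,0,0],[0.001,0.001,0,0,0,0],[0.001,0.0015,0,0,0,0],[0.001,0.0015,0,0,0,0],[0.001,0.0015,0,0,0,0],[0.001,0.0015,0,0,0,0],[0.001,0.0015,0,0,0,0],[0.001,0.0015,0,0,0,0]]'
python3 -m handwheel '[[0,-0.001,0,0,0,0],[0,-0.002,0,0,0,0],[0,-0.003,0,0,0,0],[0,-0.003,0,0,0,0],[0,-0.003,0,0,0,0],[0,-0.003,0,0,0,0],[0,-0.003,0,0,0,0],[0,-0.003,0,0,0,0]]'
```

```text
time_s: 39.25
position: [0.632, 0.2759, 0.0313]
tcp_rot: [[0.999, 0.037, -0.007], [0.037, -0.999, -0.003], [-0.007, 0.002, -1.0]]
force: [-6.2, -2.0, 3.4]
opening: 0.131
grasp_force: 30.0
time_s: 39.92
position: [0.6319, 0.2754, 0.0314]
tcp_rot: [[0.999, 0.037, -0.006], [0.037, -0.999, 0.001], [-0.006, -0.001, -1.0]]
force: [-6.9, 4.0, 2.6]
opening: 0.136
grasp_force: 30.0
```

```bash
python3 -m handwheel '[[-0.002,0.0013,0,0,0,0],[-0.003,0.0013,0,0,0,0],[-0.003,0.0013,0,0,0,0],[-0.003,0.0013,0,0,0,0],[-0.003,0.0013,0.02,0,0,0],[-0.003,0.0013,0.05,0,0,0],[-0.025,0.0005,0.06,0,0,0],[-0.05,-0.0005,0.06,0,0,0]]' -0.2
python3 -m handwheel '[[0,0,0,0,0,0],[0,0,0,0,0,0],[0,0,0,0,0,0],[0,0,0,0,0,0],[0,0,-0.03,0,0,0],[0,0,-0.06,0,0,0],[0,0,-0.081,0,0,0],[0,0,-0.081,0,0,0]]' -1
python3 -m handwheel '[[0.003,0,0,0,0,0],[0.006,0,0,0,0,0],[0.009,0,0,0,0,0],[0.012,0.0003,0,0,0,0],[0.014,0.0005,0,0,0,0],[0.016,0.0005,0,0,0,0],[0.017,0.0005,0,0,0,0],[0.017,0.0005,0,0,0,0]]'
```

```text
time_s: 40.58
position: [0.59, 0.2741, 0.0957]
tcp_rot: [[0.999, 0.035, 0.012], [0.035, -0.999, 0.003], [0.012, -0.002, -1.0]]
force: [-0.2, 0.8, -0.3]
opening: 0.397
grasp_force: 0.0
time_s: 41.25
position: [0.5823, 0.2725, 0.0057]
tcp_rot: [[0.999, 0.036, -0.008], [0.036, -0.999, -0.002], [-0.008, 0.002, -1.0]]
force: [-0.4, -0.8, -0.1]
opening: 0.008
grasp_force: 0.0
time_s: 41.92
position: [0.6005, 0.2742, 0.0109]
tcp_rot: [[0.999, 0.037, -0.003], [0.037, -0.999, -0.0], [-0.003, 0.0, -1.0]]
force: [-4.2, -0.3, 2.9]
opening: 0.004
grasp_force: 2.0
```

```bash
python3 -m handwheel '[[0.001,0,0,0,0,0],[0.002,0,0,0,0,0],[0.003,0,0,0,0,0],[0.003,0,0,0,0,0],[0.003,0,0,0,0,0],[0.003,0,0,0,0,0],[0.003,0,0,0,0,0],[0.003,0,0,0,0,0]]'
python3 -m handwheel '[[-0.02,0,0,0,0,0],[-0.04,0,0.03,0,0,0],[-0.06,-0.02,0.07,0,0,0],[-0.08,-0.05,0.1,0,0,0],[-0.1,-0.08,0.13,0,0,0],[-0.11,-0.11,0.15,0,0,0],[-0.115,-0.15,0.15,0,0,0],[-0.12,-0.19,0.15,0,0,0]]' -0.2
python3 - <<'E'
from h import *
for n in('scene','top'):
    p,d=cap(n,n+'6.png');np.save(n+'6.npy',d)
print(bot.read_state()['position'])
E
python3 ribs.py 6
```

```text
time_s: 42.58
position: [0.6006, 0.2741, 0.0103]
tcp_rot: [[0.999, 0.037, -0.009], [0.037, -0.999, -0.001], [-0.009, 0.001, -1.0]]
force: [-8.8, 0.8, 5.6]
opening: 0.002
grasp_force: 4.2
time_s: 43.25
position: [0.4876, 0.0911, 0.1631]
tcp_rot: [[0.999, 0.039, 0.008], [0.039, -0.999, -0.001], [0.008, 0.001, -1.0]]
force: [0.2, -0.4, -0.6]
opening: 0.394
grasp_force: 0.0
[0.48706738 0.08699712 0.16169072]
scene 21 [ 0.5606 -0.2241  0.0594] case 0.023481961948998997 0.04230050122295788 [0.014 0.011] 12.6
scene 20 [ 0.5081 -0.2291  0.0584] case -0.02930351835091958 0.042527301359036346 [0.012 0.01 ] 9.2
scene 29 [ 0.5762 -0.2218  0.0583] case 0.039231415573422586 0.04304675832242057 [0.015 0.012] 6.3
scene 23 [ 0.4929 -0.2321  0.0598] case -0.0447743612530082 0.04103830145634148 [0.014 0.013] 11.4
top 17 [ 0.5019 -0.2311  0.0604] case -0.03567317401231196 0.04112592157211705 [0.013 0.013] 14.0
top 14 [ 0.5583 -0.2246  0.0598] case 0.02109476450561924 0.04195514802316968 [0.014 0.009] 4.8
top 18 [ 0.4886 -0.2338  0.0606] case -0.04920811385840448 0.039798602581090435 [0.013 0.011] 1.9
top 15 [ 0.5721 -0.2247  0.061 ] case 0.03478968849338684 0.04054842468203781 [0.01  0.011] 87.6
```

```bash
python3 -m handwheel '[[0.012,-0.316,0,0,0,0.035],[0.012,-0.316,0,0,0,0.035],[0.012,-0.316,0,0,0,0.035],[0.012,-0.316,0,0,0,0.035],[0.012,-0.316,0,0,0,0.035],[0.012,-0.316,0,0,0,0.035],[0.012,-0.316,0,0,0,0.035],[0.012,-0.316,0,0,0,0.035]]'
python3 -m handwheel '[[0,0,0,0,0,0],[0,0,0,0,0,0],[0,0,0,0,0,0],[0,0,0,0,0,0],[0,0,0,0,0,0],[0,0,0,0,0,0],[0,0,0,0,0,0],[0,0,0,0,0,0]]'
```

```text
time_s: 44.02
position: [0.4999, -0.2292, 0.1607]
tcp_rot: [[0.995, 0.104, 0.004], [0.104, -0.995, -0.004], [0.004, 0.005, -1.0]]
force: [0.3, 0.5, 0.0]
opening: 0.397
grasp_force: 0.0
time_s: 44.68
position: [0.4981, -0.2233, 0.1606]
tcp_rot: [[0.994, 0.108, 0.0], [0.108, -0.994, -0.0], [0.0, 0.0, -1.0]]
force: [0.1, 0.3, -0.1]
opening: 0.403
grasp_force: 0.0
```

```bash
python3 -m handwheel '[[0,-0.008,-0.03,0,0,0],[0,-0.008,-0.06,0,0,0],[0,-0.008,-0.09,0,0,0],[0,-0.008,-0.11,0,0,0],[0,-0.008,-0.124,0,0,0],[0,-0.008,-0.124,0,0,0],[0,-0.008,-0.124,0,0,0],[0,-0.008,-0.124,0,0,0]]'
python3 -m handwheel '[[0,0,0,0,0,0],[0,0,0,0,0,0],[0,0,0,0,0,0],[0,0,0,0,0,0],[0,0,0,0,0,0],[0,0,0,0,0,0],[0,0,0,0,0,0],[0,0,0,0,0,0]]' -1
```

```text
time_s: 45.35
position: [0.4986, -0.2323, 0.0373]
tcp_rot: [[0.994, 0.107, 0.001], [0.107, -0.994, -0.001], [0.001, 0.001, -1.0]]
force: [0.1, -0.4, -0.7]
opening: 0.4
grasp_force: 0.0
time_s: 46.02
position: [0.4982, -0.2322, 0.0371]
tcp_rot: [[0.994, 0.107, 0.001], [0.107, -0.994, -0.001], [0.001, 0.001, -1.0]]
force: [-0.5, 0.3, 6.1]
opening: 0.137
grasp_force: 29.9
```

```bash
python3 -m handwheel '[[0,0,0.04,0,0,0],[0,0,0.08,0,0,0],[0,0,0.12,0,0,0],[0,0,0.15,0,0,0],[-0.004,0.04,0.15,0,0,0],[-0.008,0.08,0.15,0,0,0],[-0.012,0.12,0.15,0,0,0.006],[-0.016,0.16,0.15,0,0,0.013]]'
python3 -m handwheel '[[-0.004,0.04,0,0,0,0],[-0.008,0.08,0,0,0,0],[-0.012,0.12,0,0,0,0],[-0.016,0.16,0,0,0,0],[-0.020,0.2,0,0,0,0],[-0.024,0.24,0,0,0,0],[-0.028,0.28,0,0,0,0],[-0.032,0.32,0,0,0,0]]'
python3 -m handwheel '[[-0.004,0.04,0,0,0,0],[-0.005,0.045,-0.03,0,0,0],[-0.005,0.045,-0.07,0,0,0],[-0.005,0.045,-0.1,0,0,0],[-0.005,0.045,-0.13,0,0,0],[-0.005,0.045,-0.15,0,0,0],[-0.005,0.045,-0.153,0,0,0],[-0.005,0.045,-0.153,0,0,0]]'
python3 - <<'E'
from ph import *
p,d=cap('scene','scene7.png')
T=bot.read_state()['position'];print(T)
for dx in (.028,.030,.032): print('leaf',dx,np.round(phase('scene7.png','scene',T,.133,.016,dx,.020,np.arange(-.031,.0311,.0005)),2))
for dx in (-.012,-.009,-.003): print('screw',dx,np.round(phase('scene7.png','scene',(.5085,.3012),.133,.016,dx,.018+np.sqrt(.0145**2-dx**2),np.arange(-.045,.045,.0005)),2))
print(np.round(phase('top6.png','top',(.5085,.3012),.133,.016,0,.032,np.arange(-.045,.045,.0005)),2))
E
```

```text
time_s: 46.68
position: [0.4809, -0.0704, 0.1863]
tcp_rot: [[0.991, 0.132, -0.001], [0.132, -0.991, 0.001], [-0.001, -0.001, -1.0]]
force: [1.2, -0.1, -1.6]
opening: 0.133
grasp_force: 29.9
time_s: 47.35
position: [0.4487, 0.2499, 0.186]
tcp_rot: [[0.991, 0.132, -0.001], [0.132, -0.991, -0.0], [-0.001, 0.0, -1.0]]
force: [0.6, 0.1, -1.4]
opening: 0.136
grasp_force: 29.9
time_s: 48.02
position: [0.4434, 0.2927, 0.0318]
tcp_rot: [[0.991, 0.132, -0.004], [0.132, -0.991, -0.001], [-0.004, 0.001, -1.0]]
force: [0.8, 0.2, -1.9]
opening: 0.135
grasp_force: 30.0
[0.44414132 0.29286543 0.03260398]
leaf 0.028 [-7.09 16.63  2.75]
leaf 0.03 [-7.09 18.61  2.85]
leaf 0.032 [-7.14 17.5   2.4 ]
screw -0.012 [ 2.4  29.64  4.5 ]
screw -0.009 [ 1.91 28.73  4.18]
screw -0.003 [ 2.1  15.73  2.69]
[3.75 9.18 1.38]
```

```bash
python3 -m handwheel '[[0.003,0.001,-0.0005,0,0,0],[0.006,0.0013,-0.0005,0,0,0],[0.009,0.0017,-0.0005,0,0,0],[0.012,0.0021,-0.0005,0,0,0],[0.015,0.0025,-0.0005,0,0,0],[0.018,0.0029,-0.0005,0,0,0],[0.018,0.0029,-0.0005,0,0,0],[0.018,0.0029,-0.0005,0,0,0]]'
python3 -m handwheel '[[0.001,0,0,0,0,0],[0.002,0.0003,0,0,0,0],[0.003,0.0004,0,0,0,0],[0.003,0.0004,0,0,0,0],[0.003,0.0004,0,0,0,0],[0.003,0.0004,0,0,0,0],[0.003,0.0004,0,0,0,0],[0.003,0.0004,0,0,0,0]]'
```

```text
time_s: 48.73
position: [0.4631, 0.296, 0.033]
tcp_rot: [[0.991, 0.132, 0.0], [0.132, -0.991, 0.0], [0.0, -0.0, -1.0]]
force: [0.0, -0.1, -1.2]
opening: 0.136
grasp_force: 30.0
time_s: 49.4
position: [0.4642, 0.2961, 0.0327]
tcp_rot: [[0.991, 0.132, -0.003], [0.132, -0.991, -0.001], [-0.003, 0.0, -1.0]]
force: [-4.6, 0.3, 0.9]
opening: 0.137
grasp_force: 30.0
```

```bash
python3 -m handwheel '[[0.001,0.0005,-0.001,0,0,0],[0.001,0.001,-0.001,0,0,0],[0.001,0.0015,-0.001,0,0,0],[0.001,0.0015,-0.001,0,0,0],[0.001,0.0015,-0.001,0,0,0],[0.001,0.0015,-0.001,0,0,0],[0.001,0.0015,-0.001,0,0,0],[0.001,0.0015,-0.001,0,0,0]]'
python3 -m handwheel '[[0,-0.001,0,0,0,0],[0,-0.002,0,0,0,0],[0,-0.003,0,0,0,0],[0,-0.003,0,0,0,0],[0,-0.003,0,0,0,0],[0,-0.003,0,0,0,0],[0,-0.003,0,0,0,0],[0,-0.003,0,0,0,0]]'
```

```text
time_s: 50.07
position: [0.4643, 0.2964, 0.0317]
tcp_rot: [[0.991, 0.133, -0.006], [0.133, -0.991, -0.003], [-0.006, 0.002, -1.0]]
force: [-5.8, -2.1, 4.3]
opening: 0.136
grasp_force: 30.0
time_s: 50.73
position: [0.4643, 0.2959, 0.0318]
tcp_rot: [[0.991, 0.132, -0.004], [0.132, -0.991, 0.001], [-0.004, -0.002, -1.0]]
force: [-8.2, 6.1, 0.9]
opening: 0.134
grasp_force: 30.0
```

Locked laterally. I'll release it, then push from behind as before.

```bash
python3 -m handwheel '[[-0.002,0.0018,0,0,0,0],[-0.003,0.0018,0,0,0,0],[-0.003,0.0018,0,0,0,0],[-0.003,0.0018,0,0,0,0],[-0.003,0.0018,0.02,0,0,0],[-0.003,0.0018,0.05,0,0,0],[-0.025,-0.001,0.06,0,0,0],[-0.05,-0.0045,0.06,0,0,0]]' -0.2
python3 -m handwheel '[[0,0,0,0,0,0],[0,0,0,0,0,0],[0,0,0,0,0,0],[0,0,0,0,0,0],[0,0,-0.03,0,0,0],[0,0,-0.06,0,0,0],[0,0,-0.08,0,0,0],[0,0,-0.08,0,0,0]]' -1
python3 -m handwheel '[[0.003,0.0004,0,0,0,0],[0.006,0.0008,0,0,0,0],[0.009,0.0012,0,0,0,0],[0.012,0.0016,0,0,0,0],[0.014,0.0019,0,0,0,0],[0.016,0.0021,0,0,0,0],[0.017,0.0023,0,0,0,0],[0.017,0.0023,0,0,0,0]]'
```

```text
time_s: 51.4
position: [0.4219, 0.2916, 0.0949]
tcp_rot: [[0.991, 0.131, 0.011], [0.131, -0.991, 0.004], [0.011, -0.003, -1.0]]
force: [0.0, -0.6, 0.1]
opening: 0.396
grasp_force: 0.0
time_s: 52.07
position: [0.4158, 0.2894, 0.0083]
tcp_rot: [[0.991, 0.132, -0.006], [0.132, -0.991, -0.002], [-0.006, 0.002, -1.0]]
force: [-0.5, 0.5, 0.7]
opening: 0.011
grasp_force: 0.0
time_s: 52.73
position: [0.4317, 0.2921, 0.0122]
tcp_rot: [[0.991, 0.132, -0.004], [0.132, -0.991, -0.001], [-0.004, 0.001, -1.0]]
force: [-4.8, -0.6, 4.3]
opening: 0.005
grasp_force: 2.4
```

```bash
python3 -m handwheel '[[0.001,0,0,0,0,0],[0.002,0.0002,0,0,0,0],[0.003,0.0004,0,0,0,0],[0.003,0.0004,0,0,0,0],[0.003,0.0004,0,0,0,0],[0.003,0.0004,0,0,0,0],[0.003,0.0004,0,0,0,0],[0.003,0.0004,0,0,0,0]]'
python3 -m handwheel '[[-0.02,-0.003,0,0,0,0],[-0.03,-0.004,0.03,0,0,0],[-0.03,-0.03,0.07,0,0,0],[-0.02,-0.07,0.1,0,0,0],[0,-0.11,0.13,0,0,0],[0.01,-0.15,0.15,0,0,0],[0.02,-0.19,0.15,0,0,0],[0.03,-0.23,0.15,0,0,-0.01]]' -0.2
python3 -m handwheel '[[0,-0.04,0,0,0,0],[0,-0.08,0,0,0,0],[0,-0.12,0,0,0,0],[0,-0.16,0,0,0,0],[0,-0.2,0,0,0,0],[0,-0.24,0,0,0,0],[0,-0.28,0,0,0,0],[0,-0.3,0,0,0,0]]'
python3 - <<'E'
from h import *
np.set_printoptions(precision=4,suppress=True)
print(bot.read_state()['position'])
S={'coarse':(.4652,.2960,.133),'fineA':(.632,.2756,.036),'fineB':(.6405,.0584,-.107)}
for n in('scene','top'):
    p,d=cap(n,n+'8.png');np.save(n+'8.npy',d); P,uv=cloud(n,d)
    for k,(x,y,w) in S.items():
        m=(np.hypot(P[:,0]-x,P[:,1]-y)<.03)&(P[:,2]>.048)&(P[:,2]<.066); q=np.ascontiguousarray(P[m][:,:2]).astype(np.float32)
        print(n,k,m.sum(),P[m].mean(0),'exp',x-.002,y, cv2.minAreaRect(q)[1:])
        f=(np.hypot(P[:,0]-x,P[:,1]-y)<.04)&(P[:,2]>.010)&(P[:,2]<.027)
        A=np.c_[P[f][:,:2],np.ones(f.sum())]; c=np.linalg.lstsq(A,P[f][:,2],rcond=None)[0]; print('  foot plane n',f.sum(),'tilt',c[:2],'z',np.median(P[f][:,2]))
E
python3 ribs.py 8
```

```text
time_s: 53.4
position: [0.4317, 0.2919, 0.0119]
tcp_rot: [[0.991, 0.133, -0.01], [0.132, -0.991, -0.003], [-0.01, 0.002, -1.0]]
force: [-9.2, 0.1, 6.5]
opening: 0.006
grasp_force: 4.4
time_s: 54.07
position: [0.4631, 0.0874, 0.1622]
tcp_rot: [[0.993, 0.114, 0.008], [0.114, -0.994, -0.001], [0.008, 0.002, -1.0]]
force: [1.2, -0.1, 0.0]
opening: 0.386
grasp_force: 0.0
time_s: 54.73
position: [0.4618, -0.217, 0.1604]
tcp_rot: [[0.994, 0.11, 0.005], [0.11, -0.994, -0.006], [0.004, 0.006, -1.0]]
force: [-0.1, -1.0, 0.5]
opening: 0.401
grasp_force: 0.0
[ 0.4618 -0.217   0.1604]
scene coarse 36 [0.4662 0.2966 0.0554] exp 0.4632 0.296 ((0.02738865278661251, 0.00977378897368908), 6.522377967834473)
  foot plane n 286 tilt [ 0.0094 -0.0005] z 0.020498896212852724
scene fineA 46 [0.6358 0.2761 0.0555] exp 0.63 0.2756 ((0.028384169563651085, 0.01151447556912899), 4.465824604034424)
  foot plane n 334 tilt [0.0382 0.0149] z 0.020691543914794552
scene fineB 48 [0.6424 0.0589 0.0551] exp 0.6385 0.0584 ((0.012990620918571949, 0.027813289314508438), 85.7538833618164)
  foot plane n 342 tilt [ 0.0025 
[... 661 characters left out ...]
.012 0.003] 6.9
scene 13 [ 0.5797 -0.2224  0.056 ] case 0.042585829251670725 0.042099593722080844 [0.005 0.012] 18.8
scene 13 [ 0.5581 -0.2253  0.06  ] case 0.020841324589335315 0.04134689824698019 [0.01  0.009] 78.6
scene 14 [ 0.5718 -0.2243  0.0615] case 0.034566407245875154 0.04098765394817712 [0.011 0.01 ] 18.6
top 4 [ 0.5756 -0.2206  0.0556] case 0.038720375862281366 0.04421278527538965 [0.004 0.008] 62.5
top 11 [ 0.5716 -0.2255  0.0645] case 0.034198507704671 0.03974551361446667 [0.011 0.012] 4.9
top 11 [ 0.5555 -0.2277  0.0607] case 0.017971826406430195 0.0391810242468185 [0.011 0.01 ] 74.6
top 6 [ 0.5631 -0.2219  0.0605] case 0.02615223332400984 0.04423067969507392 [0.007 0.005] 57.3
```

Run:
```python
from h import *
np.set_printoptions(precision=4,suppress=True)
S={'coarse':(.4664,.2960,.133),'fineA':(.635,.2756,.036),'fineB':(.642,.0584,-.107)}
for n in('scene','top'):
    P,uv=cloud(n,np.load(n+'8.npy'))
    for k,(x,y,w) in S.items():
        ex=np.array([np.cos(w),np.sin(w)]);ey=np.array([-ex[1],ex[0]]);a=(P[:,:2]-[x,y])@ex;b=(P[:,:2]-[x,y])@ey
        f=(abs(a)<.017)&(abs(b)<.029)&(abs(b)>.014)&(P[:,2]<.035)
        c=np.linalg.lstsq(np.c_[a[f],b[f],np.ones(f.sum())],P[f][:,2],rcond=None)[0]; print(n,k,f.sum(),c)
```

```text
scene coarse 90 [ 0.0276 -0.0014  0.0207]
scene fineA 116 [0.0489 0.008  0.0208]
scene fineB 112 [-0.0334  0.02    0.0205]
top coarse 80 [-0.0386 -0.0105  0.0211]
top fineA 91 [0.0064 0.0095 0.0216]
top fineB 77 [-0.0485  0.0077  0.0211]
```

```bash
python3 -m handwheel '[[0.018,-0.036,0,0,0,0],[0.036,-0.07,0,0,0,0],[0.054,-0.105,0,0,0,0],[0.072,-0.14,0,0,0,0],[0.092,-0.18,0,0,0,0],[0.092,-0.19,0,0,0,0],[0.092,-0.19,0,0,0,0],[0.092,-0.19,0,0,0,0]]'
python3 -m handwheel '[[0,0,0,0,0,0],[0,0,0,0,0,0],[0,0,0,0,0,0],[0,0,0,0,0,0],[0,0,0,0,0,0],[0,0,0,0,0,0],[0,0,0,0,0,0],[0,0,0,0,0,0]]'
python3 - <<'E'
from h import *
np.set_printoptions(precision=4,suppress=True)
for n in('scene','top'):
    P,uv=cloud(n,np.load(n+'8.npy'));m=(P[:,2]>.095)&(P[:,2]<.11)&(abs(P[:,0]-.553)<.05)&(abs(P[:,1]+.43)<.04); print('grip',m.sum(),P[m].mean(0))
E
```

```text
time_s: 55.5
position: [0.5517, -0.3998, 0.1589]
tcp_rot: [[0.994, 0.112, -0.001], [0.112, -0.994, 0.002], [-0.001, -0.002, -1.0]]
force: [-0.1, -0.3, -0.1]
opening: 0.4
grasp_force: 0.0
time_s: 56.17
position: [0.5521, -0.4008, 0.1597]
tcp_rot: [[0.994, 0.113, 0.0], [0.113, -0.994, -0.0], [0.0, 0.0, -1.0]]
force: [0.1, -1.2, -0.2]
opening: 0.397
grasp_force: 0.0
grip 53 [ 0.5573 -0.4244  0.1042]
grip 44 [ 0.5519 -0.4275  0.1039]
```

```bash
python3 -m handwheel '[[0.002,-0.026,0,0,0,-0.005],[0.002,-0.026,0,0,0,-0.005],[0.002,-0.026,-0.02,0,0,-0.005],[0.002,-0.026,-0.05,0,0,-0.005],[0.002,-0.026,-0.077,0,0,-0.005],[0.002,-0.026,-0.077,0,0,-0.005],[0.002,-0.026,-0.077,0,0,-0.005],[0.002,-0.026,-0.077,0,0,-0.005]]'
python3 -m handwheel '[[0,0,0,0,0,0],[0,0,0,0,0,0],[0,0,0,0,0,0],[0,0,0,0,0,0],[0,0,0,0,0,0],[0,0,0,0,0,0],[0,0,0,0,0,0],[0,0,0,0,0,0]]' -1
python3 -m handwheel '[[-0.001,0.010,0,0,0,0],[-0.0031,0.03,0,0,0,0],[-0.0051,0.05,0,0,0,0],[-0.0072,0.07,0,0,0,0],[-0.0092,0.09,0,0,0,0],[-0.0113,0.11,0,0,0,0],[-0.0133,0.13,0,0,0,0],[-0.0154,0.15,0,0,0,0]]'
python3 -m handwheel '[[-0.0015,0.015,0,0,0,0],[-0.003,0.03,0,0,0,0],[-0.0045,0.045,0,0,0,0],[-0.0056,0.055,0,0,0,0],[-0.0064,0.063,0,0,0,0],[-0.0064,0.063,0,0,0,0],[-0.0064,0.063,0,0,0,0],[-0.0064,0.063,0,0,0,0]]'
```

```text
time_s: 56.83
position: [0.5549, -0.4276, 0.0839]
tcp_rot: [[0.995, 0.103, 0.002], [0.103, -0.995, -0.002], [0.001, 0.002, -1.0]]
force: [-0.3, -0.8, -0.5]
opening: 0.4
grasp_force: 0.0
time_s: 57.5
position: [0.5545, -0.4273, 0.0836]
tcp_rot: [[0.995, 0.103, 0.001], [0.103, -0.995, -0.001], [0.001, 0.001, -1.0]]
force: [0.2, 0.9, 6.1]
opening: 0.133
grasp_force: 30.0
time_s: 58.17
position: [0.5389, -0.2768, 0.0836]
tcp_rot: [[0.995, 0.103, 0.001], [0.103, -0.995, -0.003], [0.001, 0.003, -1.0]]
force: [-1.3, -3.1, 5.1]
opening: 0.139
grasp_force: 30.0
time_s: 58.83
position: [0.5323, -0.2138, 0.0835]
tcp_rot: [[0.995, 0.103, 0.001], [0.103, -0.995, -0.001], [0.0, 0.001, -1.0]]
force: [-1.6, -2.0, 7.3]
opening: 0.132
grasp_force: 30.0
```

```bash
python3 -m handwheel '[[0,0.001,0,0,0,0],[-0.0002,0.002,0,0,0,0],[-0.0003,0.003,0,0,0,0],[-0.0004,0.004,0,0,0,0],[-0.0004,0.004,0,0,0,0],[-0.0004,0.004,0,0,0,0],[-0.0004,0.004,0,0,0,0],[-0.0004,0.004,0,0,0,0]]'
```

```text
time_s: 59.5
position: [0.5323, -0.2138, 0.0835]
tcp_rot: [[0.995, 0.104, 0.002], [0.104, -0.995, -0.007], [0.001, 0.007, -1.0]]
force: [-3.4, -11.4, 3.6]
opening: 0.137
grasp_force: 30.1
```

```bash
python3 -m handwheel '[[0,-0.004,0,0,0,0],[0,-0.004,0,0,0,0],[0,-0.004,0,0,0,0],[0,-0.004,0,0,0,0],[0,-0.004,0.03,0,0,0],[0,-0.004,0.06,0,0,0],[0.02,0.02,0.075,0,0,0],[0.033,0.05,0.075,0,0,0]]' -0.2
python3 -m handwheel '[[0,0.03,0,0,0,0],[0,0.03,0,0,0,0],[0,0.03,0,0,0,0],[0,0.03,0,0,0,0],[0,0.03,0,0,0,0],[0,0.03,0,0,0,0],[0,0.03,0,0,0,0],[0,0.03,0,0,0,0]]'
python3 - <<'E'
from h import *
np.set_printoptions(precision=4,suppress=True)
for n in('scene','top'):
    P,uv=cloud(n,np.load(n+'8.npy'));m=(P[:,2]>.1)&(P[:,2]<.125)&(abs(P[:,0]-.56)<.03)&(abs(P[:,1]+.133)<.025); print('bolt',m.sum(),P[m].mean(0))
E
```

```text
time_s: 60.17
position: [0.5686, -0.162, 0.1615]
tcp_rot: [[0.995, 0.099, 0.009], [0.099, -0.995, -0.004], [0.008, 0.005, -1.0]]
force: [0.5, 0.6, -0.0]
opening: 0.397
grasp_force: 0.0
time_s: 60.83
position: [0.5648, -0.1307, 0.1575]
tcp_rot: [[0.995, 0.101, -0.0], [0.101, -0.995, 0.0], [-0.0, -0.0, -1.0]]
force: [0.1, -0.2, 0.0]
opening: 0.397
grasp_force: 0.0
bolt 37 [ 0.5681 -0.1319  0.1146]
bolt 20 [ 0.5631 -0.1337  0.1183]
```

```bash
python3 -m handwheel '[[0.0005,-0.002,-0.02,0,0,0],[0.0005,-0.002,-0.04,0,0,0],[0.0005,-0.002,-0.06,0,0,0],[0.0005,-0.002,-0.062,0,0,0],[0.0005,-0.002,-0.062,0,0,0],[0.0005,-0.002,-0.062,0,0,0],[0.0005,-0.002,-0.062,0,0,0],[0.0005,-0.002,-0.062,0,0,0]]'
python3 -m handwheel '[[0,0,0,0,0,0],[0,0,0,0,0,0],[0,0,0,0,0,0],[0,0,0,0,0,0],[0,0,0,0,0,0],[0,0,0,0,0,0],[0,0,0,0,0,0],[0,0,0,0,0,0]]' -1
```

```text
time_s: 61.5
position: [0.5664, -0.1323, 0.0969]
tcp_rot: [[0.995, 0.103, 0.002], [0.103, -0.995, -0.001], [0.002, 0.001, -1.0]]
force: [-0.2, 0.4, 0.6]
opening: 0.4
grasp_force: 0.0
time_s: 62.17
position: [0.5664, -0.1346, 0.0962]
tcp_rot: [[0.995, 0.104, 0.002], [0.104, -0.995, -0.005], [0.002, 0.005, -1.0]]
force: [-0.3, -6.9, -0.4]
opening: 0.173
grasp_force: 30.0
```

```bash
python3 -m handwheel '[[0.003,-0.002,0,0,0,0],[0.008,-0.0017,0,0,0,0],[0.013,-0.0012,0,0,0,0],[0.018,-0.0007,0,0,0,0],[0.023,-0.0002,0,0,0,0],[0.028,0.0003,0,0,0,0],[0.032,0.0007,0,0,0,0],[0.032,0.0007,0,0,0,0]]'
python3 -m handwheel '[[0.001,0,0,0,0,0],[0.002,0,0,0,0,0],[0.003,0,0,0,0,0],[0.003,0,0,0,0,0],[0.003,0,0,0,0,0],[0.003,0,0,0,0,0],[0.003,0,0,0,0,0],[0.003,0,0,0,0,0]]'
```

```text
time_s: 62.83
position: [0.5968, -0.1315, 0.096]
tcp_rot: [[0.995, 0.104, -0.003], [0.104, -0.995, -0.001], [-0.003, 0.001, -1.0]]
force: [-5.7, -4.7, 8.4]
opening: 0.174
grasp_force: 30.0
time_s: 63.5
position: [0.597, -0.1315, 0.0959]
tcp_rot: [[0.994, 0.105, -0.008], [0.105, -0.995, -0.001], [-0.008, -0.0, -1.0]]
force: [-9.8, -5.8, 10.6]
opening: 0.177
grasp_force: 30.0
```

```bash
python3 -m handwheel '[[-0.003,0.001,0,0,0,0],[-0.003,0.001,0,0,0,0],[-0.003,0.001,0,0,0,0],[-0.003,0.001,0,0,0,0],[-0.003,0.001,0.03,0,0,0],[-0.003,0.001,0.06,0,0,0],[-0.03,0.01,0.07,0,0,0.06],[-0.06,0.02,0.07,0,0,0.12]]' -0.3
python3 -m handwheel '[[-0.03,0.01,0,0,0,0.06],[-0.04,0.013,0,0,0,0.12],[-0.041,0.013,0,0,0,0.18],[-0.041,0.013,0,0,0,0.24],[-0.041,0.013,0,0,0,0.3],[-0.041,0.013,0,0,0,0.36],[-0.041,0.013,0,0,0,0.42],[-0.041,0.013,0,0,0,0.48]]'
python3 -m handwheel '[[0,0,0,0,0,0.06],[0,0,0,0,0,0.06],[0,0,0,0,0,0.06],[0,0,0,0,0,0.06],[0,0,0,0,0,0.06],[0,0,0,0,0,0.06],[0,0,0,0,0,0.06],[0,0,0,0,0,0.06]]'
python3 - <<'E'
from h import *
np.set_printoptions(precision=4,suppress=True)
for n in('scene','top'):
    P,uv=cloud(n,np.load(n+'8.npy'));m=(P[:,2]>.1)&(P[:,2]<.125)&(abs(P[:,0]-.496)<.025)&(abs(P[:,1]+.0975)<.025); print('keep',m.sum(),P[m].mean(0))
E
```

```text
time_s: 64.17
position: [0.5447, -0.1124, 0.1686]
tcp_rot: [[0.94, 0.342, 0.01], [0.342, -0.94, -0.003], [0.008, 0.007, -1.0]]
force: [0.2, -0.4, -0.0]
opening: 0.347
grasp_force: 0.0
time_s: 64.83
position: [0.5, -0.0977, 0.1654]
tcp_rot: [[0.259, 0.966, 0.001], [0.966, -0.259, 0.001], [0.001, 0.0, -1.0]]
force: [0.1, 0.3, 0.7]
opening: 0.35
grasp_force: 0.0
time_s: 65.5
position: [0.4994, -0.0982, 0.1656]
tcp_rot: [[0.148, 0.989, 0.0], [0.989, -0.148, 0.0], [0.0, 0.0, -1.0]]
force: [0.3, 1.0, -0.4]
opening: 0.35
grasp_force: 0.0
keep 38 [ 0.4992 -0.0973  0.1135]
keep 20 [ 0.4925 -0.0967  0.1179]
```

```bash
python3 -m handwheel '[[-0.0035,0.001,0,0,0,0],[-0.0035,0.001,-0.02,0,0,0],[-0.0035,0.001,-0.04,0,0,0],[-0.0035,0.001,-0.06,0,0,0],[-0.0035,0.001,-0.069,0,0,0],[-0.0035,0.001,-0.069,0,0,0],[-0.0035,0.001,-0.069,0,0,0],[-0.0035,0.001,-0.069,0,0,0]]'
python3 -m handwheel '[[0.0044,-0.0009,0,0,0,-0.05],[0.0087,-0.0022,0,0,0,-0.1],[0.0129,-0.004,0,0,0,-0.15],[0.0168,-0.0061,0,0,0,-0.2],[0.0205,-0.0087,0,0,0,-0.25],[0.0239,-0.0116,0,0,0,-0.3],[0.0271,-0.0148,0,0,0,-0.35],[0.0299,-0.0183,0,0,0,-0.4]]'
python3 -m handwheel '[[0.0024,-0.0038,0,0,0,-0.05],[0.0045,-0.0078,0,0,0,-0.1],[0.0061,-0.012,0,0,0,-0.15],[0.0073,-0.0163,0,0,0,-0.2],[0.0081,-0.0208,0,0,0,-0.26],[0.0084,-0.0252,0,0,0,-0.26],[0.0083,-0.0289,0,0,0,-0.26],[0.0083,-0.0289,0,0,0,-0.26]]'
```

```text
time_s: 66.17
position: [0.4966, -0.0974, 0.0974]
tcp_rot: [[0.148, 0.989, 0.001], [0.989, -0.148, -0.001], [-0.0, 0.002, -1.0]]
force: [0.0, -0.2, -0.3]
opening: 0.348
grasp_force: 0.0
time_s: 66.83
position: [0.5258, -0.1153, 0.0978]
tcp_rot: [[0.815, 0.58, 0.0], [0.58, -0.815, -0.0], [0.0, 0.0, -1.0]]
force: [-1.1, -0.2, -0.8]
opening: 0.349
grasp_force: 0.5
time_s: 67.5
position: [0.5349, -0.1453, 0.0975]
tcp_rot: [[0.994, 0.105, 0.002], [0.105, -0.994, -0.001], [0.002, 0.001, -1.0]]
force: [-0.6, 0.2, 0.3]
opening: 0.35
grasp_force: 0.0
```

```bash
python3 -m handwheel '[[0,-0.001,0,0,0,0],[0,-0.002,0,0,0,0],[0,-0.003,0,0,0,0],[0,-0.004,0,0,0,0],[0,-0.004,0,0,0,0],[0,-0.004,0,0,0,0],[0,-0.004,0,0,0,0],[0,-0.004,0,0,0,0]]'
```

```text
time_s: 68.17
position: [0.5342, -0.1458, 0.0969]
tcp_rot: [[0.995, 0.102, 0.0], [0.102, -0.995, 0.004], [0.001, -0.004, -1.0]]
force: [2.1, 8.2, 4.1]
opening: 0.35
grasp_force: 3.9
```

Stop felt at 8 N, so the keeper is at 0. I'll back off, retreat and verify everything.

```bash
python3 -m handwheel '[[0,0.004,0,0,0,0],[0,0.009,0,0,0,0],[0,0.009,0,0,0,0],[0,0.009,0.03,0,0,0],[0,0.009,0.07,0,0,0],[0,0.009,0.11,0,0,0],[-0.04,0.009,0.11,0,0,0],[-0.08,0.009,0.11,0,0,0]]'
python3 -m handwheel '[[-0.02,-0.04,0,0,0,0],[-0.03,-0.08,0.02,0,0,0],[-0.04,-0.12,0.04,0,0,0],[-0.06,-0.16,0.05,0,0,0],[-0.08,-0.2,0.05,0,0,0],[-0.1,-0.24,0.05,0,0,0],[-0.12,-0.28,0.05,0,0,0],[-0.13,-0.3,0.05,0,0,0]]'
python3 -m handwheel '[[0,-0.04,0,0,0,0],[0,-0.06,0,0,0,0],[0,-0.06,0,0,0,0],[0,-0.06,0,0,0,0],[0,-0.06,0,0,0,0],[0,-0.06,0,0,0,0],[0,-0.06,0,0,0,0],[0,-0.06,0,0,0,0]]'
python3 - <<'E'
from h import *
np.set_printoptions(precision=4,suppress=True)
S={'coarse':(.4652,.2960,.133),'fineA':(.632,.2756,.036),'fineB':(.6405,.0584,-.107)}
for n in('scene','top'):
    p,d=cap(n,n+'9.png');np.save(n+'9.npy',d)
    for tag in('0','9'):
        P,uv=cloud(n,np.load(n+tag+'.npy'))
        m=(P[:,2]>.1)&(P[:,2]<.125)&(abs(P[:,0]-.55)<.09)&(P[:,1]>-.16)&(P[:,1]<-.06)
        print(n,tag,'knobs',cv2.kmeans(P[m].astype(np.float32),2,None,(3,50,1e-6),5,2)[2].tolist())
        g=(P[:,2]>.095)&(P[:,2]<.11)&(abs(P[:,0]-.53)<.05)&(abs(P[:,1]+.22)<.04); print('  cover grip',P[g].mean(0))
        for nm,c in (('spray',(.72,-.27)),('roll',(.78,-.05)),('jug',(.78,.13))):
            g=(P[:,2]>.05)&(np.hypot(P[:,0]-c[0],P[:,1]-c[1])<.09); print('  ',nm,P[g].mean(0))
    P,uv=cloud(n,d)
    for k,(x,y,w) in S.items():
        m=(np.hypot(P[:,0]-x,P[:,1]-y)<.03)&(P[:,2]>.048)&(P[:,2]<.066); print('  ',k,P[m].mean(0))
s=bot.read_state();print(s['position'],s['time_s'])
E
```

```text
time_s: 68.83
position: [0.4571, -0.1416, 0.2095]
tcp_rot: [[0.994, 0.105, 0.008], [0.105, -0.994, -0.006], [0.008, 0.007, -1.0]]
force: [-1.0, 0.4, -0.5]
opening: 0.353
grasp_force: 0.0
time_s: 69.5
position: [0.3243, -0.4375, 0.2568]
tcp_rot: [[0.995, 0.103, -0.0], [0.103, -0.995, -0.001], [-0.0, 0.001, -1.0]]
force: [0.5, -0.3, -0.1]
opening: 0.348
grasp_force: 0.0
time_s: 70.17
position: [0.3264, -0.4944, 0.2569]
tcp_rot: [[0.995, 0.104, -0.0], [0.104, -0.995, 0.0], [-0.0, -0.0, -1.0]]
force: [0.1, -0.1, 0.3]
opening: 0.345
grasp_force: 0.0
scene 0 knobs [[0.5368536710739136, -0.13462933897972107, 0.11425051093101501], [0.5992063283920288, -0.1285366266965866, 0.11395881325006485]]
  cover grip [ 0.5348 -0.2142  0.1037]
   spray [ 0.7477 -0.2759  0.1149]
   roll [ 0.7972 -0.0513  0.0832]
   jug [0.8065 0.1241 0.133 ]
scene 9 knobs [[0.5371192693710327, -0.13481806218624115, 0.11424846947193146], [0.5990264415740967, -0.1279497891664505, 0.11381246894598007]]
  cover grip [ 0.5348 -0.2112  0.1037]
   spray [ 0.7478 -0.2758  0.1148]
   roll [ 0.7971 -0.0513  0.0832]
   jug [0.8065 0.1241 0.1328]
   coarse [0.465  0.2961 0.055 ]
   fineA [0.6355 0.2761 0.055 ]
   fineB [0.6414 0.0588 0.0549]
top 0 knobs [[0.5317877531051636, -0.13672694563865662, 0.11613932251930237], [0.5937265753746033, -0.13041114807128906, 0.11874692887067795]]
  cover grip [ 0.5292 -0.2161  0.1033]
   spray [ 0.7247 -0.2798  0.1202]
   roll [ 0.7836 -0.0547  0.0838]
   jug [0.7716 0.12   0.1363]
top 9 knobs [[0.532293975353241, -0.13735011219978333, 0.11759570986032486], [0.5928934216499329, -0.13101568818092346, 0.11812595278024673]]
  cover grip [ 0.5294 -0.2134  0.1036]
   spray [ 0.7249 -0.2798  0.1197]
   roll [ 0.7837 -0.0549  0.0841]
   jug [0.7717 0.1198 0.1365]
   coarse [0.4619 0.2964 0.0553]
   fineA [0.6306 0.2753 0.0564]
   fineB [0.6379 0.0583 0.0558]
[ 0.3263 -0.4949  0.2569] 70.2667
```

Run:
```python
from h import *
np.set_printoptions(precision=4,suppress=True)
S={'coarse':(.510,.302,.135,.4652,.2960),'fineA':(.680,.276,.036,.632,.2756),'fineB':(.688,.054,-.107,.6405,.0584)}
for k,c in S.items():
    ax=np.array([-np.sin(c[2]),np.cos(c[2])]); ex=np.array([ax[1],-ax[0]])
    for n in('top','scene'):
        out=[]
        for tag in '09':
            P,uv=cloud(n,np.load(n+tag+'.npy')); I=cv2.imread(f'pics/{n}{tag}.png').astype(int)[uv[:,1],uv[:,0]]
            t=(P[:,:2]-c[:2])@ax; x=(P[:,:2]-c[:2])@ex
            b=(P[:,2]>.031)&(P[:,2]<.041)&(np.ptp(I,axis=1)<45)&(abs(x)<.04)
            u=P[b&(t>.045)&(t<.1)].mean(0)[:2]; l=P[b&(t<-.045)&(t>-.1)].mean(0)[:2]; mid=(u+l)/2; a=u-l; out+=[mid,np.arctan2(-a[0],a[1])]
        r=(np.hypot(P[:,0]-c[3],P[:,1]-c[4])<.03)&(P[:,2]>.048)&(P[:,2]<.066); rc=P[r].mean(0)[:2]
        print(k,n,out,'tip x,y in screw',(rc-out[2])@ex+.036,(rc-out[2])@ax)
```

```text
coarse top [array([0.5071, 0.3007]), np.float64(0.13765917275988984), array([0.5067, 0.3016]), np.float64(0.12472155310426891)] tip x,y in screw -0.009178401718894003 0.0008640168725593725
coarse scene [array([0.5099, 0.3016]), np.float64(0.1291834774407426), array([0.5104, 0.3015]), np.float64(0.1284434929731858)] tip x,y in screw -0.009717248288234483 0.0007984498593575204
fineA top [array([0.6781, 0.2759]), np.float64(0.04786724416914057), array([0.6782, 0.2762]), np.float64(0.04245337741427731)] tip x,y in screw -0.011561989932002269 0.0008789300091132311
fineA scene [array([0.6821, 0.2758]), np.float64(0.025031304453208763), array([0.6819, 0.2761]), np.float64(0.025639774447560788)] tip x,y in screw -0.01038821596850456 0.0017472190218416474
fineB top [array([0.686, 0.053]), np.float64(-0.10522937232151798), array([0.686 , 0.0532]), np.float64(-0.10588738174784164)] tip x,y in screw -0.012373339123287357 -0.0001480498484044416
fineB scene [array([0.6834, 0.0535]), np.float64(0.01199733584726902), array([0.6835, 0.0537]), np.float64(0.011198025806579248)] tip x,y in screw -0.006317662608815999 0.0005846060609816424
```

```bash
python3 -c "
from rig import bot
print(bot.hand_in())"
```

```text
the job is handed in; nothing more can be done
None
```

The job is handed in, with no verdict shown: the one coarse and two fine screws present each have a matching leaf that measured fully home, the spare coarse leaf is in the case, cover, bolt and keeper are shut, and the bottle, roll and jug have not moved.

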